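# Set out the record-cleaning station

## Robot

A 6-joint arm with a two-finger parallel gripper is mounted at the origin on the work surface. World frame = base frame: x ahead of the robot, y to its left, z up, the work surface at z = 0. Lengths are in m, angles in degrees, forces in N, time in s.
With the tool pointing down it reaches from about 0.3 to 0.75 m from the base axis. Payload 8.5 kg.
Tool frame: the origin (TCP) lies midway between the tips of the shut fingers; the grasp point (between the pads) lies 19 mm behind it (env.grip_depth is the distance from the TCP to the grasp point, in m); x points along the fingers, y is the direction in which the jaws open and shut, and the axes are right-handed (so a half turn about x gives the same grasp; the last joint's range is limited). The gripper opens to 85 mm and grips with 20 to 120 N. Pads are 22 mm wide; open, the fingers measure 114 mm over their backs; the gripper's body (76 mm by 85 mm) begins 54 mm behind the grasp point. The pads swing forward as they close: fully open they stand 13 mm farther back than shut.
Start: joints at [-87.508, 21.807, 74.336, -0, 83.858, -12.336], TCP at [0.141, -0.532, 0.231] pointing down, gripper open.
Joint ranges: [-178.18, 178.18], [-50.72, 133.34], [12.68, 142.11], [-81.47, 261.47], [9.98, 163.14], [-165.26, 165.26]. Speed limits (degrees/s): [136.94, 136.94, 180, 180, 180, 180].

## Interface

Orientations are given as a 3x3 rotation matrix whose columns are the frame's x, y, z axes.
In Python, from rig import env gives the robot as it stands.
- The arm moves only by the tool play_rows, never from a script. Its arguments are lists of equal length, an entry for each row: "travel": the shift along the world's x, y, z in cm, a list of three; "rotation": the turn, a rotation vector about the world's x, y, z in rad, a list of three; "claw": the finger opening in cm, from 0 to 8.54. A call has 1 to 12 rows; each row shifts and turns the pose as measured when the row begins; what a row does not reach is not made up. A row lasts 1/12 s, in which the tool goes at most 41.7 mm and 7.16 degrees, less where a joint would pass 70% of its speed; a pose out of reach is approached as far as the arm can. A call is refused whole if a number of a shift passes 4.17 or a number of a turn 0.125, either way. A call with a gripper value outside its range is refused whole. The fingers move at their own pace and stop on an object; "squeeze" is the grip in N (left out, the last holds). Time passes only in rows, so rows that do not move let the fingers close. It gives the time, the measured TCP pose, the force and the opening at its end, in the units of the state.
- env.observe(): the state, without advancing time (a new reading comes with each control period).
- env.get_image(name): name is "side" or "top"; returns the picture (384x512x3 uint8, red, green, blue); there is no depth.
- env.camera_info(name): a dict with "vertical_fov" (degrees; the focal length in pixels is half the picture's height over the tangent of half this angle, whatever the lens; pixels are square), "cx", "cy" (the principal point, pixels), "eye" and "rotation" of the camera in the world. Camera axes: x right, y down, z forward; pixel columns grow to the right and rows downward; lengths in m; the calibration is good to about 2 mm. A picture is of the moment at which its call begins. camera_info takes no time and is no camera call.
- env.close_job(): hands the job in, once; it reports no verdict.
The state is a dict: "time_s": time; "q": joint angles; "qvel": joint speeds; "joint_efforts": joint torques, N m; "position": TCP position; "tool_rot": TCP orientation; "ft_force": force on the tool from outside, world axes, zero at the start; "wrist_torque": the same for the moment, N m; "grip_width": finger opening in m.
Only numpy, scipy, OpenCV 4.12 (cv2) and the standard library are available. Lean on these libraries where they do the work, as an engineer would, in place of code of your own. Each camera call takes 0.05 s, during which the arm holds its last target.

## Task

Set out the record-cleaning station, in this order. First lay the label protector flat on the record so that it covers the whole label, then stand the small bottle in the middle of the cork coaster, then put the brush on the table midway in the gap between the record stand and the coaster, bristle pad down, with its length square across the line from stand to coaster. Last, set the tin upright on the table in the same line, just past the coaster on the side away from the stand, leaving a gap of about 3 cm to the coaster; leave the tall bottle where it is.

Things in the scene. Friction and masses are not known exactly. Their poses are not given: they have to be found in the camera images.
- stand: Round grey record-cleaning stand, fixed to the table, 180 mm across, with a black 7-inch record (175 mm) lying flat on it; its flat top (the record) is 20 mm above the table. A cream paper label 70 mm across marks the record's centre. Origin: centre of the underside, at table height, directly below the label's centre; z up. Its y axis runs along the line through the stand and the coaster (the coaster may be on the +y or the -y side), its x axis square across that line.
- coaster: Square cork coaster, 80 x 80 x 5 mm, fixed flat on the table, its centre 270 to 300 mm from the stand's centre, left or right of it as seen from the robot. Two of its sides are square to the line towards the stand. Origin: centre of the underside, z up; x and y along its sides, parallel to the stand's.
- protector: Label protector: a flat grey plastic disc, 92 mm across and 8 mm thick, with an upright round metal knob on its centre, 28 mm across and 30 mm tall (total height 38 mm). Loose, lying flat, knob up. Origin: centre of the underside; z up along the knob.
- bottle: The small bottle: round brown glass bottle with a plain paper label and black cap, 42 mm across, 85 mm tall, closed, standing upright. The straight-sided body reaches from the bottom to at least 45 mm up. Loose. Origin: centre of the underside; z up.
- brush: Record brush: a dark wooden block 95 mm long, 30 mm wide, with a black bristle pad (90 x 26 mm, rigid) under it, 34 mm high in all; lies pad down. Loose. Origin: centre of the underside; x along its length, y along its width, z up.
- tin: Small round plain metal tin, 50 mm across and 28 mm tall, closed, standing lid up. Loose. Origin: centre of the underside; z up.
- tall_bottle: The tall bottle: a brown glass bottle like the small one but bigger, 54 mm across and 125 mm tall, standing loose. It is not part of the job. Origin: centre of the underside; z up.
Things that resemble listed ones, but are neither listed nor needed, are in the scene too. Leave any green look-alike of the brush alone. Of the things that look like the protector, the largest one is meant.

How it is judged:
By the outcome, as a careful person would: the job done as asked, in the order asked, and still so for the second after the job is handed in, with the robot touching nothing.
It also fails if it takes over 109 s, if anything falls off the work surface, if the arm or the gripper's body presses on something with over 40 N, if the wrist force passes 120 N, or if a joint passes its speed limit or range.

## Working session

There is one attempt and no reset: what is moved stays moved. The work goes in short steps, Python scripts to look and compute and a tool call to move; the robot and the scene stay as the last step left them, time stands still between calls to the robot, and variables do not carry over. Pictures are saved under pics/ and viewed, and the job is handed in when it is done.

Besides the shell and the picture viewer there is one more tool, called after "Call:" in YAML: its name, and indented under it one key for each argument. play_rows: Moves the arm, as the interface text tells. Its arguments: {"type":"object","properties":{"travel":{"type":"array","items":{"type":"array","items":{"type":"number"}}},"rotation":{"type":"array","items":{"type":"array","items":{"type":"number"}}},"claw":{"type":"array","items":{"type":"number"}},"squeeze":{"type":"number"}},"required":["travel","rotation","claw"]}

```bash
ls; mkdir -p pics
python3 - <<'E'
from rig import env
import cv2
for n in ("side","top"):
    im=env.get_image(n); cv2.imwrite(f"pics/{n}0.png",cv2.cvtColor(im,cv2.COLOR_RGB2BGR))
    print(env.camera_info(n))
print(env.observe())
E
```

```text
pics
{'vertical_fov': 50.69927248401493, 'cx': 256.1485188829344, 'cy': 194.66357969662437, 'eye': array([-0.1826189 ,  0.72612232,  0.70761743]), 'rotation': array([[-0.74880632, -0.39455469,  0.53255582],
       [-0.66255556,  0.42428503, -0.61725388],
       [ 0.01758495, -0.81505142, -0.57912171]])}
{'vertical_fov': 48.05373997421182, 'cx': 256.1159138767922, 'cy': 191.5297126936987, 'eye': array([0.3766999 , 0.00237496, 1.21201309]), 'rotation': array([[ 0.02505586, -0.99883335,  0.04128128],
       [-0.99949942, -0.02423193,  0.02034012],
       [-0.01931606, -0.04177025, -0.99894051]])}
{'time_s': 0.1, 'q': array([-8.75082421e+01,  2.18364339e+01,  7.43802007e+01, -1.49064840e-03,
        8.38591873e+01, -1.23352769e+01]), 'qvel': array([ 0.00292512, -0.11332904, -0.18749356,  0.02259607,  0.03068089,
        0.08863897]), 'joint_efforts': array([ 5.17532011e-03, -4.49219513e+01, -2.31657887e+01, -1.27717572e-04,
        3.63538202e-03,  8.05043328e-06]), 'position': array([ 0.14072962, -0.5314056 ,  0.23078129]), 'tool_rot': array([[-8.33761134e-05,  2.55904575e-01, -9.66702044e-01],
       [ 1.32096499e-03, -9.66701175e-01, -2.55904460e-01],
       [-9.99999124e-01, -1.29831588e-03, -2.57441199e-04]]), 'ft_force': array([ 0.33802075, -0.18329353, -0.11593946]), 'wrist_torque': array([-0.00830872, -0.01920717,  0.05041439]), 'grip_width': 0.0851944306200448}
```

View pics/top0.png

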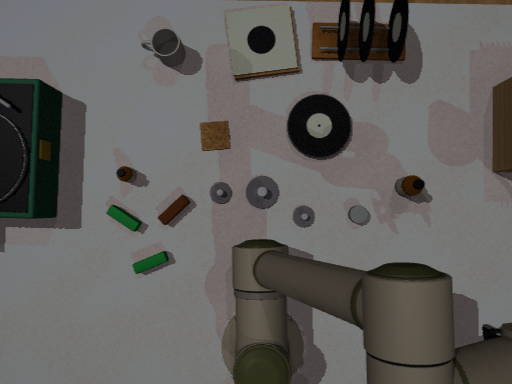

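View pics/side0.png

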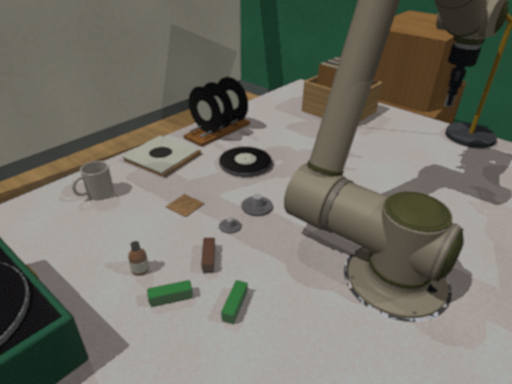

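The top view shows these candidates:
- **Protector:** discs at (262,192), (221,193) and (304,216). The largest is (262,192).
- **Brush:** brown at (174,209). The green look-alikes are at (124,217) and (150,262).
- **Bottles:** the small one is at (126,174), the tall one at (411,186).
- **Tin:** (359,215).
- **Record on the stand:** (319,126). The album at (262,40) and the racked records are not it.
- **Coaster:** (215,135).

Next I'll check these in close crops.

Run:
```python
import cv2
im=cv2.imread("pics/top0.png")
c=im[80:240,90:290]; cv2.imwrite("pics/c1.png",cv2.resize(c,None,fx=4,fy=3.75*4/3.75*0.9375,interpolation=cv2.INTER_CUBIC)[:600])
c=im[80:240,250:440]; cv2.imwrite("pics/c2.png",cv2.resize(c,None,fx=3.7,fy=3.7,interpolation=cv2.INTER_CUBIC))
```

```text
(no output)
```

View pics/c1.png

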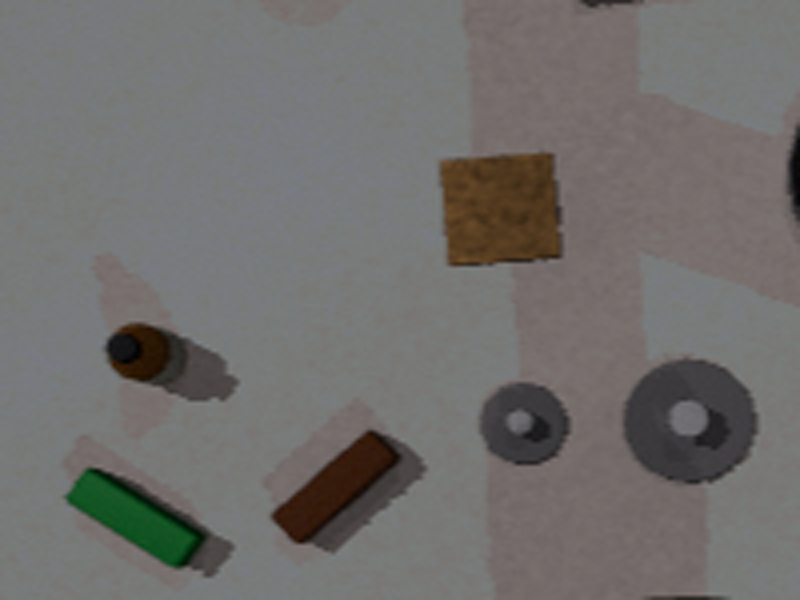

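View pics/c2.png

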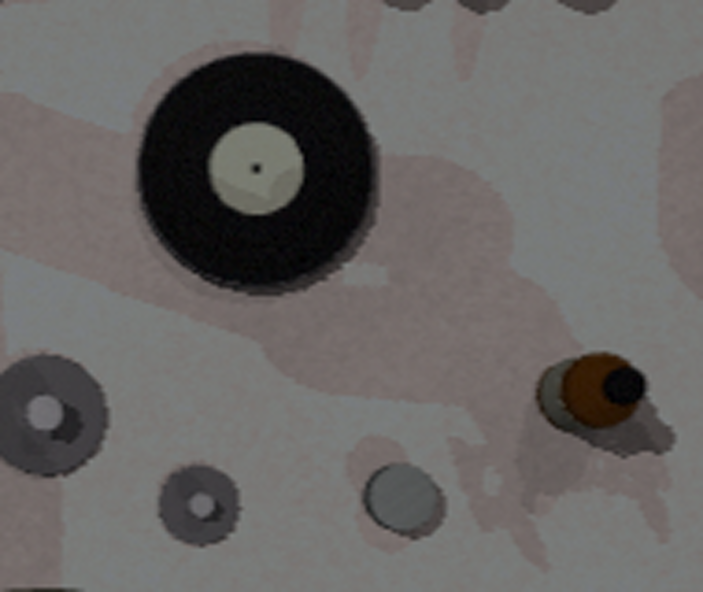

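The crops confirm the choices: the protector is the largest disc at (262,192), the brush is brown and the tin is plain. Now I'll measure positions.

```bash
cat > h.py <<'E'
import cv2,numpy as np
from rig import env
def cam(n):
    c=env.camera_info(n); return c, 192/np.tan(np.radians(c['vertical_fov']/2))
def ray(n,uv,z):
    c,f=cam(n); uv=np.atleast_2d(uv).astype(float)
    d=np.c_[(uv[:,0]-c['cx'])/f,(uv[:,1]-c['cy'])/f,np.ones(len(uv))]@np.array(c['rotation']).T
    e=np.array(c['eye']); return (e+d*((z-e[2])/d[:,2])[:,None])[:,:2]
def proj(n,P):
    c,f=cam(n); p=np.array(c['rotation']).T@(np.array(P)-c['eye']); return np.array([c['cx']+f*p[0]/p[2],c['cy']+f*p[1]/p[2]])
def shot(n,name):
    im=cv2.cvtColor(env.get_image(n),cv2.COLOR_RGB2BGR); cv2.imwrite(f"pics/{name}.png",im); return im
def blob(m,near):
    cs,_=cv2.findContours(m.astype(np.uint8),cv2.RETR_EXTERNAL,cv2.CHAIN_APPROX_NONE)
    cs=[c for c in cs if cv2.contourArea(c)>15]
    return min(cs,key=lambda c:-cv2.pointPolygonTest(c,near,True))
def circ(n,c,z):
    p=ray(n,c[:,0,:],z); A=np.c_[2*p,np.ones(len(p))]; s=np.linalg.lstsq(A,(p**2).sum(1),rcond=None)[0]
    return s[:2],np.sqrt(s[2]+s[0]**2+s[1]**2)*2
E
python3 - <<'E'
from h import *
im=cv2.imread("pics/top0.png"); b,g,r=[im[...,i].astype(int) for i in range(3)]
for nm,p in dict(table=(200,170),label=(312,122),rec=(300,115),cork=(215,135),disc=(252,200),discB=(270,183),knob=(262,191),tin=(358,214),brush=(174,209),bot=(128,175),shadowdisc=(272,200),pink=(235,150),cap=(121,173)).items(): print(nm,im[p[1],p[0]])
s=im.max(2).astype(int)
hsv=cv2.cvtColor(im,cv2.COLOR_BGR2HSV)
E
```

```text
table [117 119 122]
label [115 123 120]
rec [11 11 13]
cork [28 54 79]
disc [60 57 59]
discB [66 63 65]
knob [113 111 112]
tin [90 90 88]
brush [13 25 53]
bot [ 0 16 39]
shadowdisc [66 63 66]
pink [109 111 120]
cap [23 19 19]
```

Run:
```python
from h import *
im=cv2.imread("pics/top0.png"); I=im.astype(int); b,g,r=[I[...,i] for i in range(3)]
s=I.max(2)
v=I.mean(2)
c=blob(s<32,(300,115)); print("rec",circ("top",c,.02))
m=np.zeros(v.shape,bool); 
yy,xx=np.mgrid[:384,:512]
c=blob((v>60)&(np.hypot(xx-319,yy-126)<22),(312,122)); print("label",circ("top",c,.02))
for p in ((262,192),(221,193),(304,216)):
    c=blob((v<85)&(np.hypot(xx-p[0],yy-p[1])<25),(p[0]-8,p[1]+3)); print("disc",p,circ("top",cv2.convexHull(c),.006))
    k=blob((v>90)&(np.hypot(xx-p[0],yy-p[1])<8),p); print(" knob",circ("top",k,.038))
c=blob((r-b>25)&(s>50),(215,135)); R=cv2.minAreaRect(ray("top",c[:,0],.005).astype(np.float32)); print("cork",R)
c=blob((r-b>18)&(s>30)&(xx<195)&(xx>155),(174,209)); P=ray("top",c[:,0],.034); R=cv2.minAreaRect(P.astype(np.float32)); print("brush",R)
print(np.round(cv2.boxPoints(R),4).tolist())
t=blob((v<104)&(b-r>-4)&(np.hypot(xx-359,yy-215)<16),(358,214)); print("tin",circ("top",t,.028),cv2.contourArea(t))
for nm,p,q,h in (("small",(126,174),(121,173),.085),("tall",(411,186),(417,184),.125)):
    k=blob((s<32)&(abs(r-b)<14)&(np.hypot(xx-p[0],yy-p[1])<12),q); print(nm,"cap",circ("top",k,h),cv2.contourArea(k), k[:,0].mean(0))
print(env.observe()['time_s'])
for n in ("top",): print(proj(n,[0.5,0,0]))
```

```text
rec (array([ 0.61362068, -0.14301509]), np.float64(0.1718509628498322))
label (array([ 0.61519093, -0.14326988]), np.float64(0.06762991015732253))
disc (262, 192) (array([0.42570144, 0.01085511]), np.float64(0.09235506702545848))
 knob (array([0.42655735, 0.01152941]), np.float64(0.02296476266711283))
disc (221, 193) (array([0.42083986, 0.12570612]), np.float64(0.062106464501297004))
 knob (array([0.42183454, 0.12698018]), np.float64(0.012517543878417121))
disc (304, 216) (array([ 0.36088766, -0.10651334]), np.float64(0.06010184367925254))
 knob (array([ 0.36149818, -0.10545684]), np.float64(0.013077099944649876))
cork ((0.5831423997879028, 0.14831922948360443), (0.07909294217824936, 0.07940397411584854), 6.492966651916504)
brush ((0.3708786368370056, 0.2535521984100342), (0.028482800349593163, 0.09153784066438675), 45.17770004272461)
[[0.32839998602867126, 0.27570000290870667], [0.39329999685287476, 0.21119999885559082], [0.41339999437332153, 0.2313999980688095], [0.34850001335144043, 0.29589998722076416]]
tin (array([ 0.37087361, -0.25340941]), np.float64(0.04952444850819124)) 257.5
small cap (array([0.46497806, 0.3844575 ]), np.float64(0.01868671243780194)) 38.0 [120.55 172.5 ]
tall cap (array([ 0.45047388, -0.38074566]), np.float64(0.02295409463556674)) 65.0 [417.85714286 183.96428571]
0.1
[266.34490424 165.85577747]
```

Run:
```python
from h import *
im=cv2.imread("pics/side0.png")
big=cv2.resize(im[130:330,60:310],None,fx=3,fy=3,interpolation=cv2.INTER_CUBIC)
for P in ([.615,-.1435,.02],[.5835,.1485,.005],[.4265,.0115,.038],[.371,.2535,.034],[.371,.2535,.0],[.465,.3845,.085],[.465,.3845,0]):
    u=proj("side",P); print(P,u.round(1)); cv2.circle(big,tuple(int(x) for x in (u-[60,130])*3+1),3,(0,0,255),-1)
cv2.imwrite("pics/s1.png",big)
```

```text
[0.615, -0.1435, 0.02] [246.3 157.9]
[0.5835, 0.1485, 0.005] [185.8 203.4]
[0.4265, 0.0115, 0.038] [258.1 195.5]
[0.371, 0.2535, 0.034] [209.2 248.6]
[0.371, 0.2535, 0.0] [209.8 258.8]
[0.465, 0.3845, 0.085] [136.9 242. ]
[0.465, 0.3845, 0] [142.4 268.7]
```

View pics/s1.png

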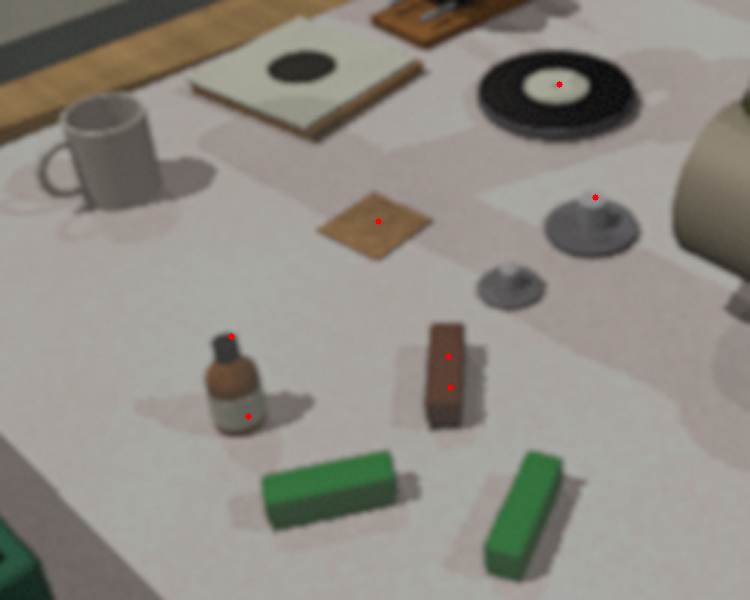

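Run:
```python
import cv2
im=cv2.imread("pics/side0.png")
cv2.imwrite("pics/s2.png",cv2.resize(im[70:230,0:310],(800,413),interpolation=cv2.INTER_CUBIC))
im=cv2.imread("pics/top0.png")
cv2.imwrite("pics/t2.png",cv2.resize(im[0:60,200:512],(800,154),interpolation=cv2.INTER_CUBIC))
```

```text
(no output)
```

View pics/s2.png

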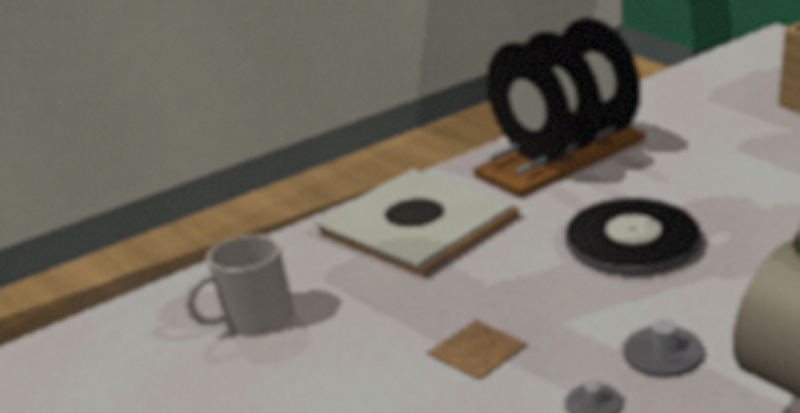

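View pics/t2.png

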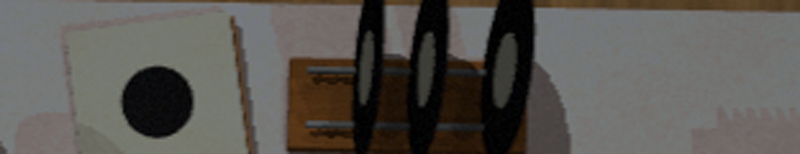

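Run:
```python
from h import *
im=cv2.imread("pics/side0.png").astype(float); g=cv2.GaussianBlur(im[...,2]-im[...,0],(0,0),1)
# edge baseboard->wood: r-b rises
pts=[]
for x in range(3,170,6):
    col=g[80:215,x]; d=np.diff(col); y=np.argmax(d); 
    if 0<y<len(d)-1:
        a,b,c=d[y-1:y+2]; pts.append((x,80+y+.5+.5*(a-c)/(a-2*b+c)))
for (x,y) in pts: pass
p=np.array(pts); 
for _ in range(3):
    q=np.polyfit(p[:,0],p[:,1],1); r=p[:,1]-np.polyval(q,p[:,0]); 
    k=abs(r)<3; p=p[k]
print(np.c_[p,(p[:,1]-np.polyval(q,p[:,0]))].round(1) if len(p)==len(r) else len(p)); print(np.polyfit(p[:,0],p[:,1],2))
im=cv2.imread("pics/top0.png").astype(float); g=cv2.GaussianBlur(im[...,0],(0,0),.8)
# turntable right edge (green->table) rows 95-210
pts=[]
for y in range(97,210,6):
    d=np.diff(g[y,40:80]); x=np.argmax(d); a,b,c=d[x-1:x+2]; pts.append((y,40+x+.5+.5*(a-c)/(a-2*b+c)))
p=np.array(pts); q=np.polyfit(p[:,0],p[:,1],1); print((p[:,1]-np.polyval(q,p[:,0])).round(2),q)
```

```text
[[ 3.000e+00  1.797e+02 -0.000e+00]
 [ 9.000e+00  1.774e+02  0.000e+00]
 [ 1.500e+01  1.752e+02  1.000e-01]
 [ 2.100e+01  1.727e+02 -1.000e-01]
 [ 2.700e+01  1.705e+02 -0.000e+00]
 [ 3.300e+01  1.682e+02 -0.000e+00]
 [ 3.900e+01  1.659e+02  0.000e+00]
 [ 4.500e+01  1.636e+02  0.000e+00]
 [ 5.100e+01  1.613e+02 -0.000e+00]
 [ 5.700e+01  1.589e+02 -1.000e-01]
 [ 6.300e+01  1.567e+02 -0.000e+00]
 [ 6.900e+01  1.545e+02  1.000e-01]
 [ 7.500e+01  1.520e+02 -1.000e-01]
 [ 8.100e+01  1.498e+02  0.000e+00]
 [ 8.700e+01  1.475e+02  0.000e+00]
 [ 9.300e+01  1.451e+02 -1.000e-01]
 [ 9.900e+01  1.429e+02 -0.000e+00]
 [ 1.050e+02  1.405e+02 -0.000e+00]
 [ 1.110e+02  1.384e+02  1.000e-01]
 [ 1.170e+02  1.360e+02  0.000e+00]
 [ 1.230e+02  1.337e+02  1.000e-01]
 [ 1.290e+02  1.315e+02  1.000e-01]
 [ 1.350e+02  1.291e+02  0.000e+00]
 [ 1.410e+02  1.268e+02  1.000e-01]
 [ 1.470e+02  1.244e+02 -0.000e+00]
 [ 1.530e+02  1.221e+02 -1.000e-01]
 [ 1.590e+02  1.198e+02 -1.000e-01]
 [ 1.650e+02  1.176e+02  0.000e+00]]
[-2.18741881e-06 -3.83260072e-01  1.80853222e+02]
[ 0.02  0.16 -0.28 -0.05  0.07  0.22 -0.25 -0.03  0.18  0.11 -0.13 -0.03
  0.15 -0.22 -0.08  0.09  0.26 -0.19 -0.  ] [-4.54163782e-02  6.61109187e+01]
```

Run:
```python
from h import *
im=cv2.imread("pics/side0.png"); I=im.astype(int); b,g,r=[I[...,i] for i in range(3)]; s=I.max(2); v=I.mean(2)
yy,xx=np.mgrid[:384,:512]
c=blob((r-b>25)&(np.hypot(xx-185,yy-204)<25),(185,204)); R=cv2.minAreaRect(ray("side",c[:,0],.005).astype(np.float32)); print("cork",R)
c=blob((v>90)&(np.hypot(xx-245,yy-159)<14),(245,159)); print("label",circ("side",c,.02))
c=blob((v<98)&(np.hypot(xx-257,yy-206)<20),(255,209)); print("disc",circ("side",cv2.convexHull(c),.006))
c=blob((r-b>15)&(np.hypot(xx-209,yy-254)<24),(209,250)); P=ray("side",c[:,0],.034);
print("brush sil",c[:,0].min(0),c[:,0].max(0))
e=cv2.approxPolyDP(c,2.5,True)[:,0]; print(e.tolist()); print(ray("side",e,.034).round(4).tolist()); print(ray("side",e,0).round(4).tolist())
print("bottle cap top", ray("side",[134.7,242.3],.085))
big=cv2.resize(im[230:280,110:170],None,fx=10,fy=10,interpolation=cv2.INTER_CUBIC); cv2.imwrite("pics/s3.png",big)
big=cv2.resize(cv2.imread("pics/top0.png")[155:195,100:150],None,fx=12,fy=12,interpolation=cv2.INTER_CUBIC); cv2.imwrite("pics/t3.png",big)
```

```text
cork ((0.5829193592071533, 0.1537306308746338), (0.08065610378980637, 0.08133649080991745), 6.469518184661865)
label (array([ 0.61829975, -0.13956146]), np.float64(0.0694914938868858))
disc (array([0.4232944 , 0.01944991]), np.float64(0.0880296870491628))
brush sil [201 237] [214 269]
[[212, 237], [203, 238], [201, 267], [212, 268]]
[[0.3967, 0.2198], [0.4104, 0.2375], [0.34, 0.3079], [0.3192, 0.2931]]
[[0.4259, 0.1942], [0.4403, 0.2128], [0.3664, 0.2868], [0.3445, 0.2713]]
bottle cap top [[0.46780823 0.38851091]]
```

View pics/s3.png

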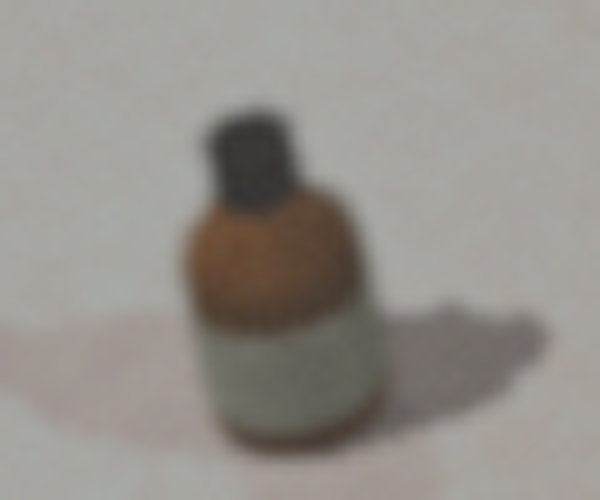

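View pics/t3.png

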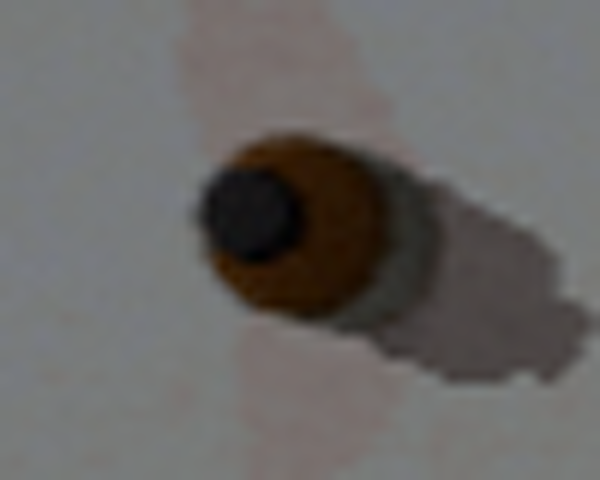

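Call:
play_rows:
  travel:
    - [2, 3.6, 0]
    - [2, 3.6, 0]
    - [2, 3.6, 0]
    - [2, 3.6, 0]
    - [2, 3.6, 0]
    - [2, 3.6, 0]
    - [2, 3.6, 0]
    - [2, 3.6, 0]
    - [2, 3.6, 0]
    - [2, 3.6, 0]
    - [2, 3.6, 0]
    - [2, 3.6, 0]
  rotation:
    - [0, 0, 0]
    - [0, 0, 0]
    - [0, 0, 0]
    - [0, 0, 0]
    - [0, 0, 0]
    - [0, 0, 0]
    - [0, 0, 0]
    - [0, 0, 0]
    - [0, 0, 0]
    - [0, 0, 0]
    - [0, 0, 0]
    - [0, 0, 0]
  claw: [6, 6, 6, 6, 6, 6, 6, 6, 6, 6, 6, 6]
  squeeze: 30

```text
time_s: 1.1
position: [0.3758, -0.0936, 0.2263]
tool_rot: [[-0.002, 0.243, -0.97], [0.007, -0.97, -0.243], [-1.0, -0.007, 0.0]]
ft_force: [0.6, -0.3, 0.2]
grip_width: 0.0597
```

Call:
play_rows:
  travel:
    - [0.9, 1.8, -2.4]
    - [0.9, 1.8, -2.4]
    - [0.9, 1.8, -2.4]
    - [0.9, 1.8, -2.4]
    - [0.9, 1.8, -2.4]
    - [0.5, 1.5, -2.4]
    - [0, 0, 0]
    - [0, 0, 0]
  rotation:
    - [0, 0, 0]
    - [0, 0, 0]
    - [0, 0, 0]
    - [0, 0, 0]
    - [0, 0, 0]
    - [0, 0, 0]
    - [0, 0, 0]
    - [0, 0, 0]
  claw: [6, 6, 6, 6, 6, 6, 6, 6]

```text
time_s: 1.77
position: [0.4287, 0.024, 0.0768]
tool_rot: [[0.002, 0.253, -0.967], [0.004, -0.967, -0.253], [-1.0, -0.004, -0.003]]
ft_force: [0.3, 0.1, 1.5]
grip_width: 0.0601
```

Run:
```python
from h import *
o=env.observe(); print(o['position'],o['q'].round(1),o['time_s'])
a=shot("side","s4"); b=shot("top","t4")
print(proj("side",o['position']),proj("top",o['position']))
cv2.imwrite("pics/s4c.png",cv2.resize(a[140:240,190:330],None,fx=5.5,fy=5.5,interpolation=cv2.INTER_CUBIC))
```

```text
[0.42869545 0.02398384 0.07683771] [-12.8  21.5 106.    0.3  52.4  62.3] 1.7667
[254.83546632 185.65669843] [256.73429869 189.61908093]
```

View pics/s4c.png

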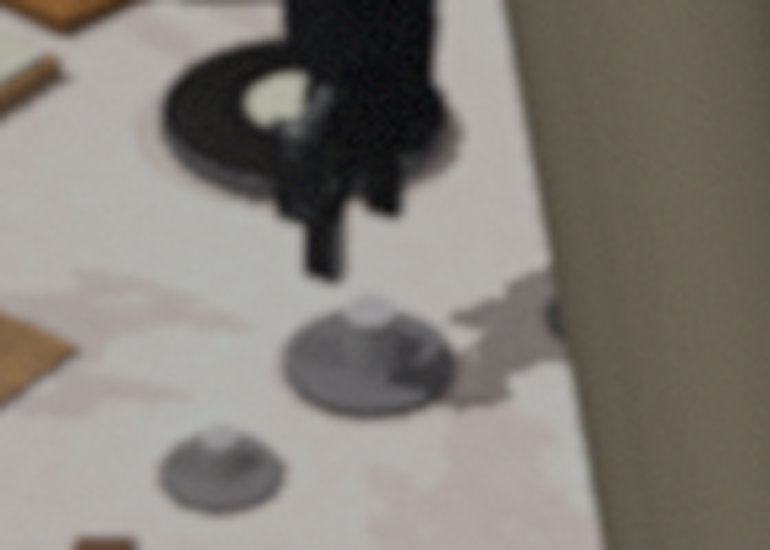

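View pics/t4.png

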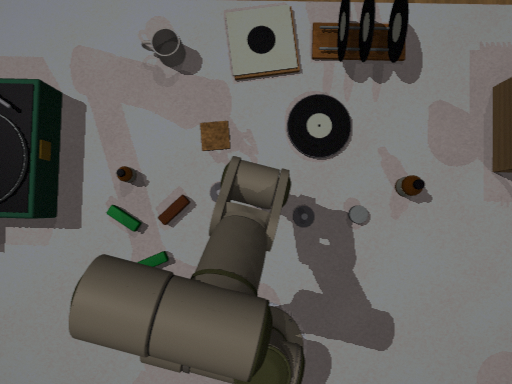

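Run:
```python
from h import *
t=np.linspace(0,2*np.pi,90)
def out(c,r,z): return np.array([proj("side",[c[0]+r*np.cos(a),c[1]+r*np.sin(a),z]) for a in t])
for c in ([.4265,.0115],[.4265,.0155]):
    p=out(c,.046,.008); q=out(c,.046,0); k=out(c,.014,.038)
    print(c,"left,right,bottom crop:",(p[:,0].min()-190)*5.5,(p[:,0].max()-190)*5.5,(q[:,1].max()-140)*5.5,"knob",(k[:,0].min()-190)*5.5,(k[:,0].max()-190)*5.5,(k[:,1].min()-140)*5.5)
im=cv2.imread("pics/s4.png").mean(2)
print(im[185:200,257].round(0)); print(im[206,236:280].round(0)); print(im[195,246:272].round(0)); print(im[206:222,257].round())
```

```text
[0.4265, 0.0115] left,right,bottom crop: 285.8406772432251 461.030143746662 417.9159505046328 knob 347.5717545173631 401.6594338947303 289.41488693872634
[0.4265, 0.0155] left,right,bottom crop: 280.60819785563393 456.17237429453996 421.5028553143574 knob 342.4040493421686 396.60894191909415 292.64589282560814
[175. 175. 175. 174. 175. 175. 176. 173. 166. 158. 153. 154. 155. 145.
 117.]
[174. 175. 175. 169. 153. 130. 108. 103. 101. 100. 100. 100.  97.  97.
  94.  95.  93.  96.  97.  95.  93.  88.  86.  83.  77.  71.  68.  59.
  63.  67.  69.  67.  60.  60.  61.  63.  79.  98. 110. 116. 116. 112.
 111. 111.]
[176. 178. 176. 175. 171. 169. 165. 163. 158. 153. 153. 153. 154. 154.
 158. 163. 168. 170. 174. 175. 175. 175. 173. 175. 173. 173.]
[ 88.  90.  93.  98.  99. 103. 102.  99.  88.  92. 132. 165. 174. 175.
 175. 175.]
```

Call:
play_rows:
  travel:
    - [-0.2, -0.9, -1.5]
    - [0, 0, -2]
    - [0, 0, -1.5]
    - [0, 0, 0]
    - [0, 0, 0]
  rotation:
    - [0, 0, 0]
    - [0, 0, 0]
    - [0, 0, 0]
    - [0, 0, 0]
    - [0, 0, 0]
  claw: [6, 6, 6, 6, 6]

```text
time_s: 2.28
position: [0.4303, 0.0091, 0.0326]
tool_rot: [[0.017, 0.247, -0.969], [-0.0, -0.969, -0.247], [-1.0, 0.005, -0.017]]
ft_force: [0.1, -0.2, 0.3]
grip_width: 0.0603
```

Call:
play_rows:
  travel:
    - [-0.35, 0.5, 0]
    - [0, 0, -1]
    - [0, 0, 0]
    - [0, 0, 0]
  rotation:
    - [0, 0.017, 0]
    - [0, 0, 0]
    - [0, 0, 0]
    - [0, 0, 0]
  claw: [6, 6, 6, 6]

```text
time_s: 2.62
position: [0.4283, 0.0133, 0.0271]
tool_rot: [[0.005, 0.245, -0.97], [-0.002, -0.97, -0.245], [-1.0, 0.004, -0.004]]
ft_force: [0.0, -1.0, 0.4]
grip_width: 0.0601
```

Call:
play_rows:
  travel:
    - [-0.2, 0.1, -0.9]
    - [0, 0, -0.6]
    - [0, 0, -0.2]
    - [0, 0, 0]
  rotation:
    - [0, 0.005, 0]
    - [0, 0, 0]
    - [0, 0, 0]
    - [0, 0, 0]
  claw: [6, 6, 6, 6]

```text
time_s: 2.95
position: [0.4268, 0.0145, 0.0106]
tool_rot: [[0.002, 0.245, -0.969], [-0.003, -0.969, -0.245], [-1.0, 0.004, -0.001]]
ft_force: [0.2, 0.4, 0.0]
grip_width: 0.0597
```

Run:
```python
from h import *
o=env.observe(); print(o['position'],o['time_s'])
a=shot("side","s5")
cv2.imwrite("pics/s5c.png",cv2.resize(a[150:230,210:310],None,fx=7,fy=7,interpolation=cv2.INTER_CUBIC))
```

```text
[0.42684283 0.01447149 0.01062906] 2.95
```

View pics/s5c.png

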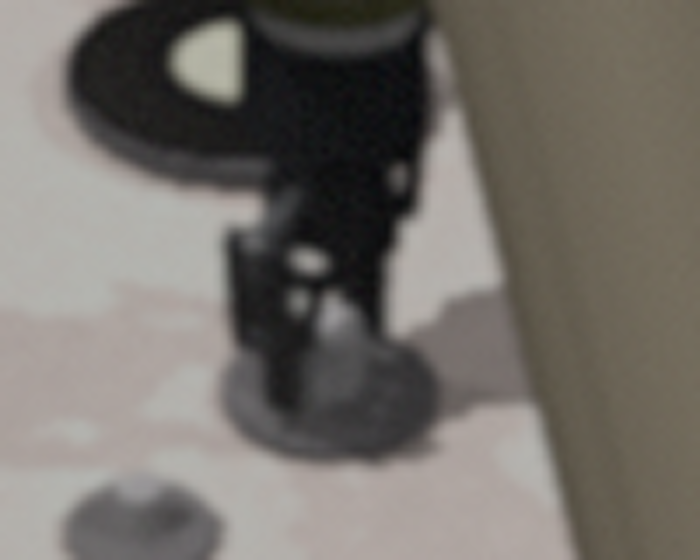

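The fingers straddle the knob, so I'll raise slightly and close.

Call:
play_rows:
  travel:
    - [0, 0, 0.3]
    - [0, 0, 0]
    - [0, 0, 0]
    - [0, 0, 0]
    - [0, 0, 0]
    - [0, 0, 0]
  rotation:
    - [0, 0, 0]
    - [0, 0, 0]
    - [0, 0, 0]
    - [0, 0, 0]
    - [0, 0, 0]
    - [0, 0, 0]
  claw: [4, 2, 2, 2, 2, 2]
  squeeze: 40

```text
time_s: 3.5
position: [0.4271, 0.0144, 0.0145]
tool_rot: [[0.003, 0.245, -0.969], [-0.004, -0.969, -0.245], [-1.0, 0.004, -0.002]]
ft_force: [0.2, -0.2, -2.1]
grip_width: 0.0269
```

Call:
play_rows:
  travel:
    - [0, 0, 2]
    - [0, 0, 3]
    - [0, 0, 3]
    - [2, -1.6, 0]
    - [2.4, -2, 0]
    - [2.4, -2, 0]
    - [2.4, -2, 0]
    - [2.4, -2, 0]
    - [2.4, -2, 0]
    - [2.4, -2, 0]
    - [1, -0.8, 0]
    - [0, 0, 0]
  rotation:
    - [0, 0, 0]
    - [0, 0, 0]
    - [0, 0, 0]
    - [0, 0, 0]
    - [0, 0, 0]
    - [0, 0, 0]
    - [0, 0, 0]
    - [0, 0, 0]
    - [0, 0, 0]
    - [0, 0, 0]
    - [0, 0, 0]
    - [0, 0, 0]
  claw: [2, 2, 2, 2, 2, 2, 2, 2, 2, 2, 2, 2]

```text
time_s: 4.5
position: [0.6042, -0.1356, 0.0976]
tool_rot: [[-0.003, 0.247, -0.969], [-0.002, -0.969, -0.247], [-1.0, 0.001, 0.003]]
ft_force: [-1.0, 0.2, -1.9]
grip_width: 0.0264
```

Call:
play_rows:
  travel:
    - [0.9, -0.3, -1]
    - [0.3, -0.1, -2]
    - [0, 0, -1.8]
    - [0, 0, 0]
    - [0, 0, 0]
  rotation:
    - [0, 0, 0]
    - [0, 0, 0]
    - [0, 0, 0]
    - [0, 0, 0]
    - [0, 0, 0]
  claw: [2, 2, 2, 2, 2]

```text
time_s: 4.92
position: [0.6142, -0.138, 0.0473]
tool_rot: [[-0.006, 0.247, -0.969], [-0.001, -0.969, -0.247], [-1.0, -0.001, 0.006]]
ft_force: [-1.0, 0.2, -0.8]
grip_width: 0.0265
```

Run:
```python
from h import *
o=env.observe(); print(o['position'],o['time_s'])
a=shot("side","s6"); b=shot("top","t6")
cv2.imwrite("pics/s6c.png",np.hstack([cv2.resize(a[110:200,200:300],(400,360),interpolation=cv2.INTER_CUBIC),cv2.resize(b[80:170,270:370],(400,360),interpolation=cv2.INTER_CUBIC)]))
```

```text
[ 0.6142393  -0.13802738  0.04733803] 4.9167
```

View pics/s6c.png

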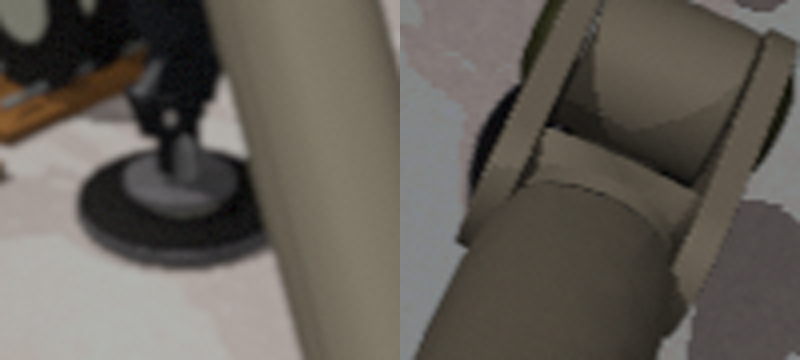

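Run:
```python
from h import *
t=np.linspace(0,2*np.pi,180)
def out(n,c,r,z): return np.array([proj(n,[c[0]+r*np.cos(a),c[1]+r*np.sin(a),z]) for a in t])
c=[.6142,-.138]
p=out("side",c,.046,.0328); q=out("side",c,.046,.0408)
print("disc pred L,R,bottom,topz", p[:,0].min(),p[:,0].max(),p[:,1].max(),q[:,1].min())
for c in ([.6152,-.1433],[.6183,-.1396]):
    l=out("side",c,.035,.02); r=out("side",c,.0875,.02); s=out("side",c,.09,.0); print(c,"label",l.min(0),l.max(0),"rec L,top,R",r.min(0),r.max(0),s.max(0))
a0=cv2.imread("pics/side0.png").mean(2); a=cv2.imread("pics/s6.png").mean(2)
print("label row159",a0[159,230:262].round()); print("label col245",a0[148:170,245].round())
print("rec row 159",a0[159,215:225].round(),a0[159,266:276].round()); print("rec col245 top",a0[143:153,245].round(),a0[168:182,245].round())
print("disc row",a[155,226:266].round()); print("disc col 245",a[145:172,248].round())
```

```text
disc pred L,R,bottom,topz 231.48177502510157 259.15065767346266 162.40404012105898 146.4949949492775
[0.6152, -0.1433] label [235.73104356 152.77200566] [256.60482293 163.3241601 ] rec L,top,R [220.00887074 145.40954088] [272.25247202 171.85128044] [272.75202895 177.56088412]
[0.6183, -0.1396] label [234.29655018 152.85416646] [255.18209739 163.4148605 ] rec L,top,R [218.56163209 145.48598867] [270.83476529 171.94918421] [271.34649264 177.66085297]
label row159 [ 27.  25.  25.  42.  82. 128. 154. 163. 162. 160. 161. 160. 160. 156.
 151. 147. 152. 159. 161. 159. 155. 152. 147. 146. 139. 117.  70.  27.
  15.  14.  17.  22.]
label col245 [ 28.  18.  21.  25.  64. 116. 151. 161. 161. 152. 138. 147. 157. 155.
 147. 131.  92.  44.  20.  19.  22.  25.]
rec row 159 [158. 153. 149. 131.  94.  50.  29.  29.  30.  31.] [ 22.  21.  18.  19.  44.  86. 122. 141. 148. 150.]
rec col245 top [165. 165. 157. 118.  61.  28.  18.  21.  25.  64.] [ 22.  25.  26.  23.  41.  59.  59.  54.  59.  94. 128. 142. 149. 151.]
disc row [26. 26. 28. 28. 45. 69. 85. 91. 88. 87. 89. 88. 90. 87. 80. 67. 59. 55.
 59. 61. 62. 62. 57. 50. 50. 50. 50. 51. 53. 52. 53. 52. 43. 26. 10. 12.
 31. 59. 78. 86.]
disc col 245 [60. 68. 69. 69. 68. 69. 72. 73. 70. 65. 57. 53. 64. 81. 90. 83. 67. 59.
 48. 33. 19. 25. 22. 25. 26. 24. 26.]
```

Call:
play_rows:
  travel:
    - [0.2, -0.4, -0.4]
    - [0.1, -0.1, -0.5]
    - [0, 0, -0.3]
    - [0, 0, 0]
  rotation:
    - [0, -0.006, 0]
    - [0, 0, 0]
    - [0, 0, 0]
    - [0, 0, 0]
  claw: [2, 2, 2, 2]

```text
time_s: 5.35
position: [0.6186, -0.1437, 0.0383]
tool_rot: [[0.007, 0.247, -0.969], [-0.003, -0.969, -0.247], [-1.0, 0.005, -0.006]]
ft_force: [0.3, -0.9, -1.1]
grip_width: 0.0268
```

Call:
play_rows:
  travel:
    - [-0.2, 0.2, -0.2]
    - [0, 0, -0.2]
    - [0, 0, 0]
  rotation:
    - [0, 0.006, 0]
    - [0, 0, 0]
    - [0, 0, 0]
  claw: [2, 2, 2]

```text
time_s: 5.6
position: [0.6166, -0.1416, 0.0344]
tool_rot: [[0.001, 0.247, -0.969], [-0.003, -0.969, -0.247], [-1.0, 0.003, 0.0]]
ft_force: [-0.5, -0.3, -1.1]
grip_width: 0.0267
```

Call:
play_rows:
  travel:
    - [0, 0, -0.1]
    - [0, 0, 0]
    - [0, 0, 0]
    - [0, 0, 0]
    - [0, 0, 0]
    - [0, 0, 2]
    - [0, 0, 3]
    - [0, 0, 3]
    - [0, 0, 3]
    - [0, 0, 0]
  rotation:
    - [0, 0, 0]
    - [0, 0, 0]
    - [0, 0, 0]
    - [0, 0, 0]
    - [0, 0, 0]
    - [0, 0, 0]
    - [0, 0, 0]
    - [0, 0, 0]
    - [0, 0, 0]
    - [0, 0, 0]
  claw: [2, 3, 4, 5, 5.5, 5.5, 5.5, 5.5, 5.5, 6]

```text
time_s: 6.43
position: [0.6152, -0.1409, 0.1469]
tool_rot: [[-0.003, 0.247, -0.969], [-0.002, -0.969, -0.247], [-1.0, 0.001, 0.003]]
ft_force: [0.2, -0.5, 0.5]
grip_width: 0.0601
```

Run:
```python
from h import *
a=shot("side","s7")
cv2.imwrite("pics/s7c.png",cv2.resize(a[120:200,200:300],None,fx=7,fy=7,interpolation=cv2.INTER_CUBIC))
```

```text
(no output)
```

View pics/s7c.png

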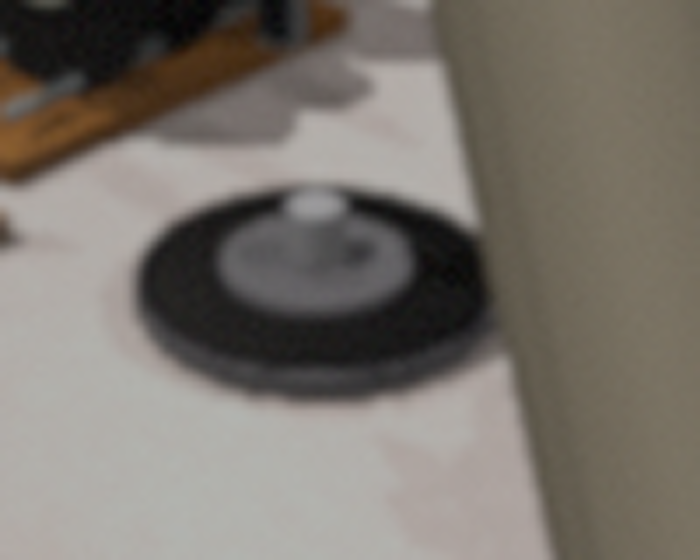

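Run:
```python
from h import *
t=np.linspace(0,2*np.pi,180)
def out(n,c,r,z): return np.array([proj(n,[c[0]+r*np.cos(a),c[1]+r*np.sin(a),z]) for a in t])
for c in ([.4665,.389],[.467,.394]):
    b=out("side",c,.021,0); m=out("side",c,.021,.045); k=out("side",c,.01,.085)
    print(c,"crop10 base L,R,bottom",(b[:,0].min()-110)*10,(b[:,0].max()-110)*10,(b[:,1].max()-230)*10,"z45 L,R",(m[:,0].min()-110)*10,(m[:,0].max()-110)*10,"top",(k[:,1].min()-230)*10,(k[:,0].mean()-110)*10)
    b=out("top",c,.021,0); m=out("top",c,.021,.05); k=out("top",c,.009,.085)
    print(" t3 crop12: base",(b[:,0].max()-100)*12,"cap",(k.min(0)-[100,155])*12,(k.max(0)-[100,155])*12)
```

```text
[0.4665, 0.389] crop10 base L,R,bottom 212.94113248445115 394.8058015569819 459.18463757554093 z45 L,R 181.50203169051053 368.6790584526571 top 97.03779555653199 248.38456401802318
 t3 crop12: base 436.22306137595683 cap [185.94245896 161.35307923] [267.22085845 242.9146874 ]
[0.467, 0.394] crop10 base L,R,bottom 193.63096252408752 376.19337558738835 469.876515822225 z45 L,R 161.55549977985316 349.4712338181637 top 106.8978322627774 228.23801491261065
 t3 crop12: base 415.2837561679777 cap [163.47778134 158.56417818] [244.74072604 240.11516604]
```

Call:
play_rows:
  travel:
    - [-1.1, 3.9, 0]
    - [-1.1, 3.9, 0]
    - [-1.1, 3.9, 0]
    - [-1.1, 3.9, 0]
    - [-1.1, 3.9, 0]
    - [-1.1, 3.9, 0]
    - [-1.1, 3.9, 0]
    - [-1.1, 3.9, 0]
    - [-1.1, 3.9, 0]
    - [-1.1, 3.9, 0]
    - [-1.1, 3.9, 0]
    - [-1.1, 3.9, 0]
  rotation:
    - [0, 0, 0.12]
    - [0, 0, 0.12]
    - [0, 0, 0.12]
    - [0, 0, 0.12]
    - [0, 0, 0.12]
    - [0, 0, 0.12]
    - [0, 0, 0.12]
    - [0, 0, 0.12]
    - [0, 0, 0.12]
    - [0, 0, 0.12]
    - [0, 0, 0.12]
    - [0, 0, 0.12]
  claw: [7, 7, 7, 7, 7, 7, 7, 7, 7, 7, 7, 7]

```text
time_s: 7.48
position: [0.4717, 0.3318, 0.131]
tool_rot: [[-0.013, 0.986, 0.165], [-0.016, 0.165, -0.986], [-1.0, -0.015, 0.014]]
ft_force: [1.2, 0.4, 0.5]
grip_width: 0.0703
```

Call:
play_rows:
  travel:
    - [-0.3, 2.5, 0]
    - [-0.2, 2.2, 0]
    - [0, 0.6, 0]
    - [0, 0, 0]
    - [0, 0, 0]
  rotation:
    - [0.016, -0.013, 0]
    - [0, 0, 0]
    - [0, 0, 0]
    - [0, 0, 0]
    - [0, 0, 0]
  claw: [7, 7, 7, 7, 7]

```text
time_s: 7.9
position: [0.4599, 0.3934, 0.1248]
tool_rot: [[-0.008, 0.983, 0.182], [-0.003, 0.182, -0.983], [-1.0, -0.008, 0.001]]
ft_force: [-0.2, 0.1, 0.5]
grip_width: 0.0701
```

Call:
play_rows:
  travel:
    - [0.65, -0.4, -1]
    - [0.1, 0, -2]
    - [0, 0, -2]
    - [0, 0, -2]
    - [0, 0, -1]
    - [0, 0, 0]
  rotation:
    - [0, -0.008, 0]
    - [0, 0, 0]
    - [0, 0, 0]
    - [0, 0, 0]
    - [0, 0, 0]
    - [0, 0, 0]
  claw: [7, 7, 7, 7, 7, 7]

```text
time_s: 8.4
position: [0.4702, 0.3813, 0.0411]
tool_rot: [[0.0, 0.985, 0.174], [-0.004, 0.174, -0.985], [-1.0, -0.0, 0.004]]
ft_force: [0.9, -0.2, -0.1]
grip_width: 0.0698
```

Run:
```python
from h import *
print(env.observe()['position'],env.observe()['q'].round(0))
a=shot("side","s8")
cv2.imwrite("pics/s8c.png",cv2.resize(a[190:310,80:230],None,fx=5,fy=5,interpolation=cv2.INTER_CUBIC))
```

```text
[0.47018683 0.38128048 0.0411344 ] [28. 38. 80. -0. 62. 18.]
```

View pics/s8c.png

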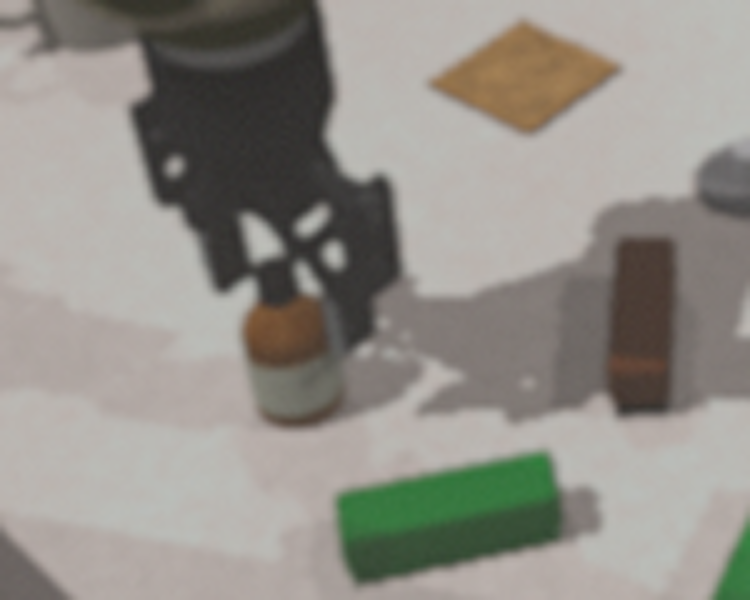

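Call:
play_rows:
  travel:
    - [-0.3, 0.7, 0]
    - [0, 0.2, -0.8]
    - [0, 0, -0.8]
    - [0, 0, -0.4]
    - [0, 0, 0]
  rotation:
    - [0.004, 0, 0]
    - [0, 0, 0]
    - [0, 0, 0]
    - [0, 0, 0]
    - [0, 0, 0]
  claw: [7, 7, 7, 7, 7]

```text
time_s: 8.87
position: [0.4692, 0.3915, 0.0241]
tool_rot: [[0.007, 0.985, 0.173], [0.003, 0.173, -0.985], [-1.0, 0.007, -0.002]]
ft_force: [-0.7, 0.7, -0.6]
grip_width: 0.0697
```

Call:
play_rows:
  travel:
    - [-0.3, -0.2, -0.3]
    - [0, 0, -0.3]
    - [0, 0, 0]
    - [0, 0, 0]
    - [0, 0, 0]
    - [0, 0, 0]
    - [0, 0, 0]
  rotation:
    - [-0.003, 0.007, 0]
    - [0, 0, 0]
    - [0, 0, 0]
    - [0, 0, 0]
    - [0, 0, 0]
    - [0, 0, 0]
    - [0, 0, 0]
  claw: [7, 7, 5, 3.5, 3.5, 3.5, 3.5]

```text
time_s: 9.45
position: [0.4658, 0.3895, 0.018]
tool_rot: [[-0.0, 0.985, 0.173], [0.0, 0.173, -0.985], [-1.0, -0.0, -0.0]]
ft_force: [0.1, 0.8, -0.7]
grip_width: 0.041
```

Run:
```python
from h import *
print(env.observe()['position'],env.observe()['grip_width'])
a=shot("side","s9")
cv2.imwrite("pics/s9c.png",cv2.resize(a[200:300,90:190],None,fx=6,fy=6,interpolation=cv2.INTER_CUBIC))
```

```text
[0.4658133  0.38953237 0.01804345] 0.04103896553530376
```

View pics/s9c.png

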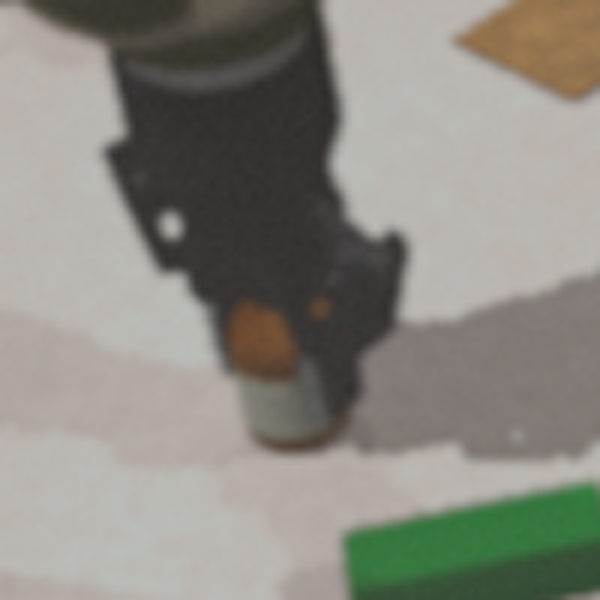

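Call:
play_rows:
  travel:
    - [0, 0, 1.5]
    - [0, 0, 2]
    - [0.6, -1.2, 1]
    - [1.4, -2.8, 0]
    - [1.5, -3, 0]
    - [1.5, -3, 0]
    - [1.5, -3, 0]
    - [1.5, -3, 0]
    - [1.5, -3, 0]
    - [1, -2, 0]
    - [0, 0, 0]
    - [0, 0, 0]
  rotation:
    - [0, 0, 0]
    - [0, 0, 0]
    - [0, 0, 0]
    - [0, 0, 0]
    - [0, 0, 0]
    - [0, 0, 0]
    - [0, 0, 0]
    - [0, 0, 0]
    - [0, 0, 0]
    - [0, 0, 0]
    - [0, 0, 0]
    - [0, 0, 0]
  claw: [3.5, 3.5, 3.5, 3.5, 3.5, 3.5, 3.5, 3.5, 3.5, 3.5, 3.5, 3.5]

```text
time_s: 10.5
position: [0.575, 0.1623, 0.0641]
tool_rot: [[0.001, 0.985, 0.174], [-0.002, 0.174, -0.985], [-1.0, 0.001, 0.002]]
ft_force: [-0.3, 0.7, -1.5]
grip_width: 0.0408
```

Call:
play_rows:
  travel:
    - [0.6, -0.7, -0.5]
    - [0.2, -0.2, -1]
    - [0, 0, -1]
    - [0, 0, -0.4]
    - [0, 0, 0]
    - [0, 0, 0]
  rotation:
    - [0, 0, 0]
    - [0, 0, 0]
    - [0, 0, 0]
    - [0, 0, 0]
    - [0, 0, 0]
    - [0, 0, 0]
  claw: [3.5, 3.5, 3.5, 3.5, 3.5, 3.5]

```text
time_s: 11.0
position: [0.5816, 0.1545, 0.0305]
tool_rot: [[-0.002, 0.984, 0.178], [-0.002, 0.178, -0.984], [-1.0, -0.003, 0.001]]
ft_force: [-0.5, 0.6, -1.2]
grip_width: 0.041
```

Run:
```python
from h import *
print(env.observe()['position'])
a=shot("side","s10")
cv2.imwrite("pics/s10c.png",cv2.resize(a[150:235,140:240],None,fx=7,fy=7,interpolation=cv2.INTER_CUBIC))
c=env.observe()['position'][:2]
t=np.linspace(0,2*np.pi,180)
b=np.array([proj("side",[c[0]+.021*np.cos(x),c[1]+.021*np.sin(x),env.observe()['position'][2]-.018]) for x in t])
print((b.min(0)-[140,150])*7,(b.max(0)-[140,150])*7)
for c in ([.583,.1537],[.5835,.1525]): print((proj("side",[*c,.005])-[140,150])*7)
```

```text
[0.58155734 0.15454334 0.03052929]
[258.86394244 337.42742701] [362.62127353 398.45005938]
[311.72554531 379.97602995]
[313.17826603 378.20367417]
```

View pics/s10c.png

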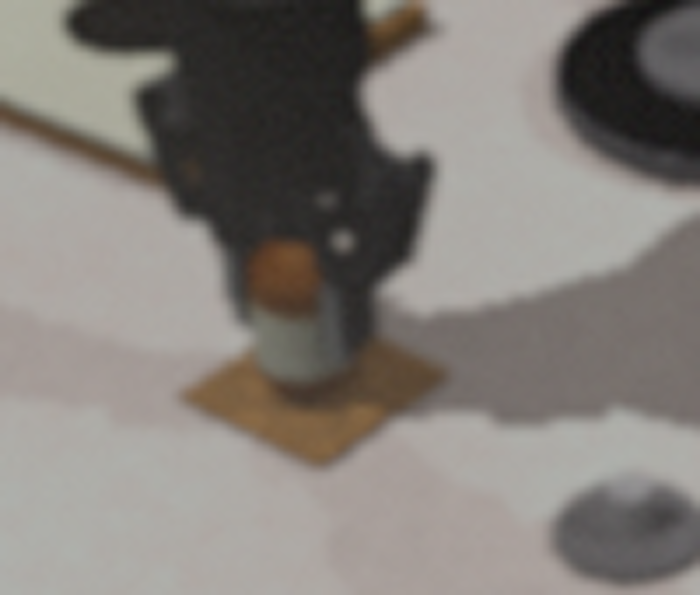

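Call:
play_rows:
  travel:
    - [0.15, -0.1, -0.4]
    - [0, 0, -0.3]
    - [0, 0, -0.1]
    - [0, 0, 0]
  rotation:
    - [0, 0, 0]
    - [0, 0, 0]
    - [0, 0, 0]
    - [0, 0, 0]
  claw: [3.5, 3.5, 3.5, 3.5]

```text
time_s: 11.38
position: [0.5833, 0.1544, 0.0229]
tool_rot: [[-0.0, 0.984, 0.179], [-0.002, 0.179, -0.984], [-1.0, -0.001, 0.002]]
ft_force: [-0.6, -0.7, -0.1]
grip_width: 0.041
```

Call:
play_rows:
  travel:
    - [0, 0, 0]
    - [0, 0, 0]
    - [0, 0, 0]
    - [0, 0, 0]
    - [0, 0, 0]
    - [0, 0, 2]
    - [0, 0, 3]
    - [0, 0, 3.5]
    - [0, 0, 3.5]
    - [0, 0, 0]
  rotation:
    - [0, 0, 0]
    - [0, 0, 0]
    - [0, 0, 0]
    - [0, 0, 0]
    - [0, 0, 0]
    - [0, 0, 0]
    - [0, 0, 0]
    - [0, 0, 0]
    - [0, 0, 0]
    - [0, 0, 0]
  claw: [4.5, 5.5, 6.5, 7, 7, 7, 7, 7, 7, 7]

```text
time_s: 12.22
position: [0.5821, 0.1542, 0.1469]
tool_rot: [[-0.004, 0.984, 0.179], [-0.002, 0.179, -0.984], [-1.0, -0.004, 0.001]]
ft_force: [1.0, 0.1, 1.4]
grip_width: 0.0699
```

Run:
```python
from h import *
a=shot("side","s11")
cv2.imwrite("pics/s11c.png",cv2.resize(a[150:280,140:270],None,fx=4.6,fy=4.6,interpolation=cv2.INTER_CUBIC))
```

```text
(no output)
```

View pics/s11c.png

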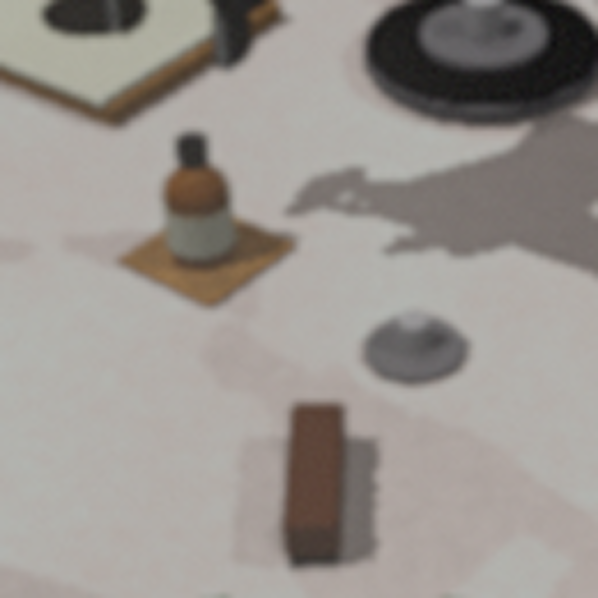

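Call:
play_rows:
  travel:
    - [-2, 1, 0]
    - [-3, 1.5, 0]
    - [-3, 1.5, 0]
    - [-3, 1.5, 0]
    - [-3, 1.5, 0]
    - [-3, 1.5, 0]
    - [-2.5, 1.2, 0]
    - [0, 0, 0]
    - [0, 0, 0]
  rotation:
    - [0, 0, 0.09]
    - [0, 0, 0.09]
    - [0, 0, 0.09]
    - [0, 0, 0.09]
    - [0, 0, 0.09]
    - [0, 0, 0.09]
    - [0, 0, 0.06]
    - [0, 0, 0]
    - [0, 0, 0]
  claw: [7, 7, 7, 7, 7, 7, 7, 7, 7]

```text
time_s: 13.02
position: [0.3737, 0.2514, 0.1363]
tool_rot: [[-0.014, 0.692, 0.722], [-0.009, 0.722, -0.692], [-1.0, -0.016, -0.004]]
ft_force: [0.8, -0.2, -0.4]
grip_width: 0.0699
```

Run:
```python
from h import *
o=env.observe();print(o['position'],np.degrees(np.arctan2(o['tool_rot'][1,1],o['tool_rot'][0,1])),o['q'].round())
b=shot("top","t12"); I=b.astype(int)
cv2.imwrite("pics/t12c.png",cv2.resize(b[100:170,180:360],None,fx=4.4,fy=4.4,interpolation=cv2.INTER_CUBIC))
```

```text
[0.37372056 0.25136589 0.13632441] 46.23214234868688 [ 19.  18.  98.  -0.  65. -27.]
```

View pics/t12c.png

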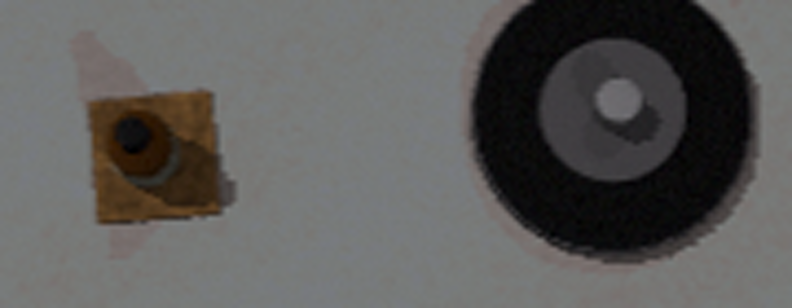

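Run:
```python
from h import *
b=cv2.imread("pics/t12.png"); I=b.astype(int)
c=blob(((I[...,2]-I[...,0]>12)),(205,145)) 
R=cv2.minAreaRect(ray("top",cv2.convexHull(c)[:,0],.005).astype(np.float32)); print(R)
for z,r in ((.005,.021),(.05,.021)):
  for dy in (0,.004):
    ctr=np.array(R[0])+[0,dy]
    p=np.array([proj("top",[ctr[0]+r*np.cos(a),ctr[1]+r*np.sin(a),z]) for a in np.linspace(0,6.28,100)]); print(z,dy,p.min(0),p.max(0))
k=np.array([proj("top",[R[0][0],R[0][1],.09])]);print("cap top pred",k)
m=(I.max(2)<34)&(abs(I[...,2]-I[...,0])<14); cc=blob(m,(209,130)); print("cap",cc[:,0].min(0),cc[:,0].max(0),cv2.contourArea(cc))
print(proj("top",[R[0][0],R[0][1],.088]))
big=cv2.resize(b[115:155,195:240],None,fx=13,fy=13,interpolation=cv2.INTER_NEAREST); cv2.imwrite("pics/t12d.png",cv2.convertScaleAbs(big,alpha=2))
```

```text
((0.5832193493843079, 0.14865520596504211), (0.0815960243344307, 0.0813957154750824), 7.012054443359375)
0.005 0 [207.0517327  127.75061405] [221.88039308 142.5153972 ]
0.005 0.004 [205.64097122 127.72060443] [220.46771094 142.48435697]
0.05 0 [204.85174436 124.61667439] [220.24770741 139.9433806 ]
0.05 0.004 [203.38706133 124.58573228] [218.78095379 139.91132792]
cap top pred [[210.71584643 129.54701414]]
cap [206 127] [213 134] 35.0
[210.81047787 129.68790396]
```

View pics/t12d.png

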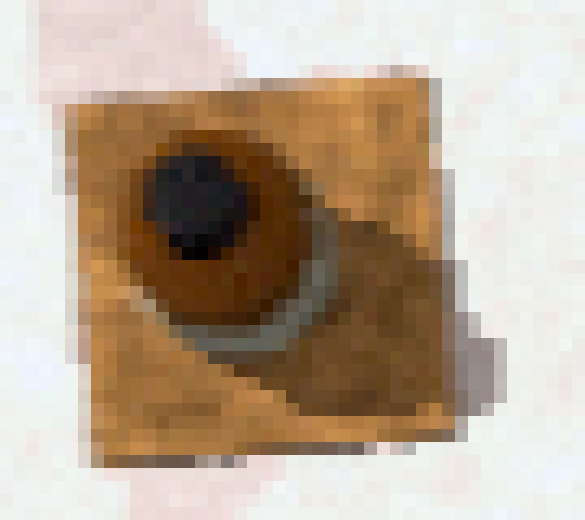

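Call:
play_rows:
  travel:
    - [-0.1, 0.4, -1.5]
    - [0, 0, -2.5]
    - [0, 0, -2.5]
    - [0, 0, -2]
    - [0, 0, 0]
    - [0, 0, 0]
  rotation:
    - [0.009, -0.014, -0.018]
    - [0, 0, 0]
    - [0, 0, 0]
    - [0, 0, 0]
    - [0, 0, 0]
    - [0, 0, 0]
  claw: [7, 7, 7, 7, 7, 7]

```text
time_s: 13.57
position: [0.3783, 0.2535, 0.0472]
tool_rot: [[0.004, 0.712, 0.702], [0.002, 0.702, -0.712], [-1.0, 0.004, 0.001]]
ft_force: [-0.3, -0.3, 0.1]
grip_width: 0.0698
```

Run:
```python
from h import *
o=env.observe();print(o['position'],np.degrees(np.arctan2(o['tool_rot'][1,1],o['tool_rot'][0,1])),o['tool_rot'][:,0])
a=shot("side","s13")
cv2.imwrite("pics/s13c.png",cv2.resize(a[190:300,150:260],None,fx=5.4,fy=5.4,interpolation=cv2.INTER_CUBIC))
```

```text
[0.37826686 0.25351897 0.04715834] 44.585971812619704 [ 0.00351032  0.00170903 -0.99999238]
```

View pics/s13c.png

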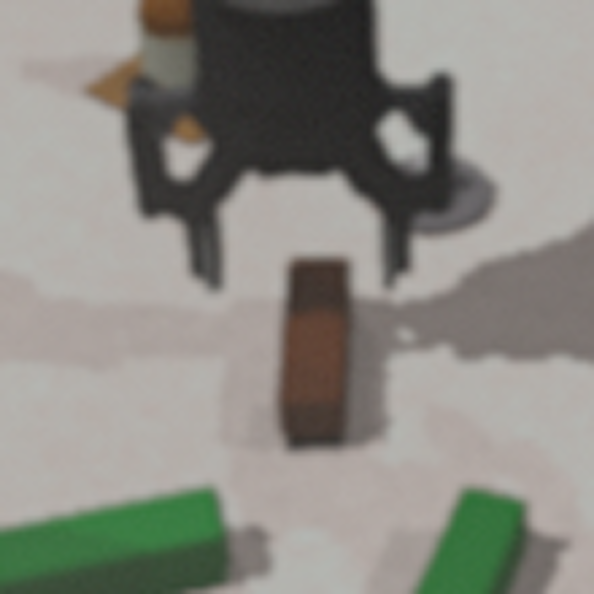

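Call:
play_rows:
  travel:
    - [-0.6, 0.2, -0.5]
    - [-0.1, 0, -1]
    - [0, 0, -1]
    - [0, 0, -0.5]
    - [0, 0, 0]
  rotation:
    - [0, 0, 0.01]
    - [0, 0, 0]
    - [0, 0, 0]
    - [0, 0, 0]
    - [0, 0, 0]
  claw: [7, 7, 7, 7, 7]

```text
time_s: 14.03
position: [0.3734, 0.2564, 0.02]
tool_rot: [[0.013, 0.705, 0.709], [0.005, 0.709, -0.705], [-1.0, 0.012, 0.005]]
ft_force: [-0.2, -0.7, 0.3]
grip_width: 0.0697
```

Call:
play_rows:
  travel:
    - [-0.2, -0.2, -0.4]
    - [0, 0, -0.4]
    - [0, 0, 0]
    - [0, 0, 0]
    - [0, 0, 0]
    - [0, 0, 0]
    - [0, 0, 0]
  rotation:
    - [-0.005, 0.012, 0]
    - [0, 0, 0]
    - [0, 0, 0]
    - [0, 0, 0]
    - [0, 0, 0]
    - [0, 0, 0]
    - [0, 0, 0]
  claw: [7, 6.5, 5, 3.5, 2.4, 2.4, 2.4]

```text
time_s: 14.62
position: [0.3723, 0.2547, 0.0135]
tool_rot: [[0.003, 0.705, 0.709], [0.001, 0.709, -0.705], [-1.0, 0.003, 0.002]]
ft_force: [0.2, -0.2, -0.4]
grip_width: 0.0292
```

Run:
```python
from h import *
o=env.observe();print(o['position'],np.degrees(np.arctan2(o['tool_rot'][1,1],o['tool_rot'][0,1])),o['tool_rot'][:,0])
a=shot("side","s14")
cv2.imwrite("pics/s14c.png",cv2.resize(a[190:300,150:260],None,fx=5.4,fy=5.4,interpolation=cv2.INTER_CUBIC))
```

```text
[0.37227984 0.25473935 0.01350322] 45.189396481633615 [ 3.31575849e-03  8.88943324e-04 -9.99994108e-01]
```

View pics/s14c.png

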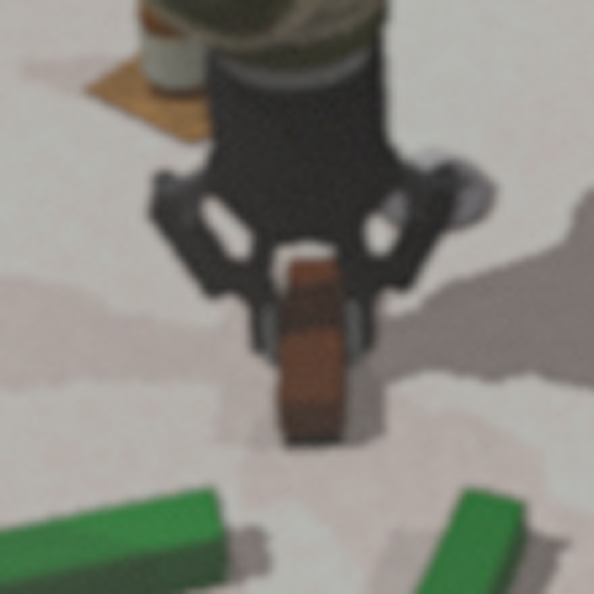

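Call:
play_rows:
  travel:
    - [0, 0, 2]
    - [0, 0, 3]
    - [0, 0, 3]
    - [0, 0, 3]
    - [1.5, -1.5, 0.5]
    - [2.5, -2.5, 0.3]
    - [2.5, -2.5, 0.3]
    - [2.5, -2.5, 0]
    - [2.5, -2.5, 0]
    - [2.5, -2.5, 0]
    - [2.5, -2.5, 0]
    - [2.5, -2.5, 0]
  rotation:
    - [0, 0, 0]
    - [0, 0, 0]
    - [0, 0, 0]
    - [0, 0, 0]
    - [0, 0, 0.1]
    - [0, 0, 0.11]
    - [0, 0, 0.11]
    - [0, 0, 0.11]
    - [0, 0, 0.11]
    - [0, 0, 0.11]
    - [0, 0, 0.11]
    - [0, 0, 0.11]
  claw: [2.4, 2.4, 2.4, 2.4, 2.4, 2.4, 2.4, 2.4, 2.4, 2.4, 2.4, 2.4]

```text
time_s: 15.67
position: [0.5624, 0.0587, 0.1419]
tool_rot: [[0.003, -0.135, 0.991], [-0.0, 0.991, 0.135], [-1.0, -0.001, 0.003]]
ft_force: [1.2, 0.1, -0.5]
grip_width: 0.0291
```

Run:
```python
from h import *
o=env.observe();print(o['position'],np.degrees(np.arctan2(o['tool_rot'][1,1],o['tool_rot'][0,1])),o['tool_rot'][:,0],o['grip_width'])
```

```text
[0.56243934 0.05874738 0.14193246] 97.72988866258909 [ 2.88279828e-03 -3.15475171e-04 -9.99995795e-01] 0.02913892089809848
```

Call:
play_rows:
  travel:
    - [1.8, -1.4, 0]
    - [1, -0.8, 0]
    - [0, 0, -2]
    - [0, 0, -3]
    - [0, 0, -2.5]
    - [0, 0, -1]
    - [0, 0, 0]
    - [0, 0, 0]
  rotation:
    - [0, 0, -0.02]
    - [0, 0, 0]
    - [0, 0, 0]
    - [0, 0, 0]
    - [0, 0, 0]
    - [0, 0, 0]
    - [0, 0, 0]
    - [0, 0, 0]
  claw: [2.4, 2.4, 2.4, 2.4, 2.4, 2.4, 2.4, 2.4]

```text
time_s: 16.33
position: [0.5962, 0.0273, 0.0523]
tool_rot: [[0.005, -0.113, 0.994], [-0.002, 0.994, 0.113], [-1.0, -0.002, 0.005]]
ft_force: [0.2, -0.6, 0.1]
grip_width: 0.0291
```

Run:
```python
from h import *
o=env.observe();print(o['position'],np.degrees(np.arctan2(o['tool_rot'][1,1],o['tool_rot'][0,1])),o['tool_rot'][:,0],o['grip_width'])
a=shot("side","s15")
cv2.imwrite("pics/s15c.png",cv2.resize(a[120:240,160:290],None,fx=5,fy=5,interpolation=cv2.INTER_CUBIC))
```

```text
[0.59617892 0.02731521 0.05232701] 96.46741963097168 [ 0.00528329 -0.00182127 -0.99998438] 0.02914394694947576
```

View pics/s15c.png

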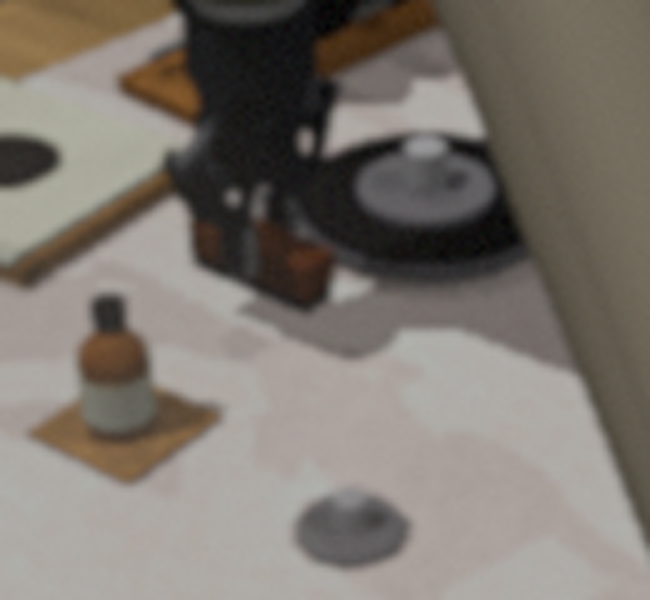

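Run:
```python
from h import *
o=env.observe(); T=o['position']; y=o['tool_rot'][:2,1]; x=np.array([y[1],-y[0]])
for s in (-1,1):
  for z in (0,.034):
    P=T[:2]+.0475*s*x+.015*y; u=proj("side",[*P,T[2]-.0135+z]); print(s,z,(u-[160,120])*5+2.5)
a=cv2.imread("pics/s15.png"); big=cv2.resize(a[155:190,190:235],None,fx=14,fy=14,interpolation=cv2.INTER_CUBIC); cv2.imwrite("pics/s15d.png",cv2.convertScaleAbs(big,alpha=1.6))
```

```text
-1 0 [311.71935004 315.8565077 ]
-1 0.034 [309.88652802 267.33660792]
1 0 [191.1408406  264.74031289]
1 0.034 [187.43570537 217.12774295]
```

View pics/s15d.png

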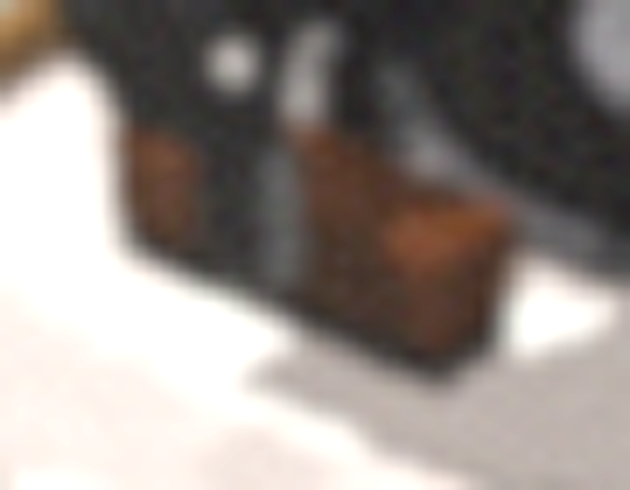

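Call:
play_rows:
  travel:
    - [0.1, 0.3, -0.8]
    - [0, 0.1, -1.4]
    - [0, 0, -1]
    - [0, 0, -0.5]
    - [0, 0, 0]
  rotation:
    - [0.002, 0.005, 0]
    - [0, 0, 0]
    - [0, 0, 0]
    - [0, 0, 0]
    - [0, 0, 0]
  claw: [2.4, 2.4, 2.4, 2.4, 2.4]

```text
time_s: 16.8
position: [0.5995, 0.0321, 0.0172]
tool_rot: [[0.008, -0.113, 0.994], [-0.001, 0.994, 0.113], [-1.0, -0.001, 0.007]]
ft_force: [-0.6, -0.6, -1.3]
grip_width: 0.0291
```

Call:
play_rows:
  travel:
    - [-0.3, -0.1, -0.2]
    - [0, 0, -0.2]
    - [0, 0, 0]
  rotation:
    - [0, 0.007, 0]
    - [0, 0, 0]
    - [0, 0, 0]
  claw: [2.4, 2.4, 2.4]

```text
time_s: 17.05
position: [0.5967, 0.0311, 0.0138]
tool_rot: [[0.001, -0.113, 0.994], [-0.001, 0.994, 0.113], [-1.0, -0.001, 0.001]]
ft_force: [-0.2, 0.1, 0.1]
grip_width: 0.0287
```

Run:
```python
from h import *
o=env.observe();print(o['position'],np.degrees(np.arctan2(o['tool_rot'][1,1],o['tool_rot'][0,1])),o['tool_rot'][:,0],o['ft_force'])
a=shot("side","s16")
cv2.imwrite("pics/s16c.png",cv2.resize(a[140:220,170:270],None,fx=7,fy=7,interpolation=cv2.INTER_CUBIC))
```

```text
[0.59673374 0.03106466 0.01381313] 96.51644136455178 [ 1.13698637e-03 -7.12030442e-04 -9.99999100e-01] [-0.18155948  0.08290124  0.08339628]
```

View pics/s16c.png

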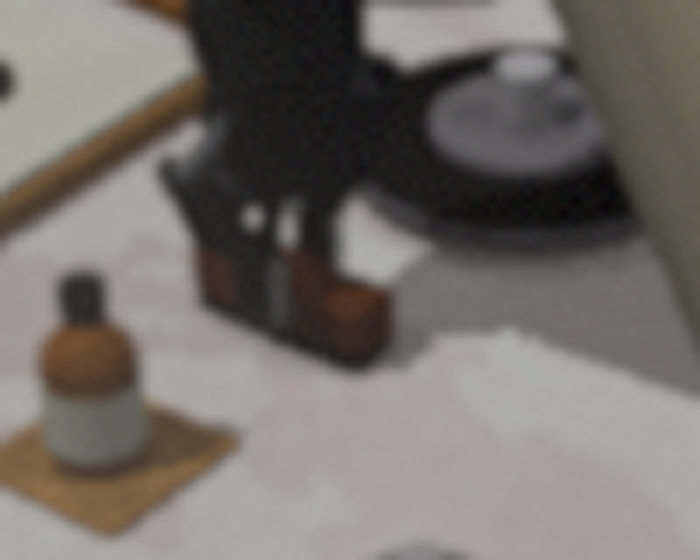

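Brush is on the table, so I'll release it and go up.

Call:
play_rows:
  travel:
    - [0, 0, 0]
    - [0, 0, 0]
    - [0, 0, 0]
    - [0, 0, 0]
    - [0, 0, 2]
    - [0, 0, 3]
    - [0, 0, 3]
    - [0, 0, 3]
    - [0, 0, 3]
    - [0, 0, 0]
  rotation:
    - [0, 0, 0]
    - [0, 0, 0]
    - [0, 0, 0]
    - [0, 0, 0]
    - [0, 0, 0]
    - [0, 0, 0]
    - [0, 0, 0]
    - [0, 0, 0]
    - [0, 0, 0]
    - [0, 0, 0]
  claw: [3.5, 4.5, 5, 5, 5, 5, 5, 5, 6, 7]

```text
time_s: 17.93
position: [0.5954, 0.0311, 0.1603]
tool_rot: [[-0.0, -0.113, 0.994], [-0.0, 0.994, 0.113], [-1.0, -0.0, -0.001]]
ft_force: [0.3, 0.6, 1.1]
grip_width: 0.0691
```

Call:
play_rows:
  travel:
    - [-2.2, -2.8, 0]
    - [-2.2, -2.8, 0]
    - [-2.2, -2.8, 0]
    - [-2.2, -2.8, 0]
    - [-2.2, -2.8, 0]
    - [-2.2, -2.8, 0]
    - [-2.2, -2.8, 0]
    - [-2.2, -2.8, 0]
    - [-2.2, -2.8, 0]
    - [-1.5, -2, 0]
    - [0, 0, 0]
    - [0, 0, 0]
  rotation:
    - [0, 0, -0.12]
    - [0, 0, -0.12]
    - [0, 0, -0.12]
    - [0, 0, -0.12]
    - [0, 0, -0.12]
    - [0, 0, -0.12]
    - [0, 0, -0.12]
    - [0, 0, -0.12]
    - [0, 0, -0.12]
    - [0, 0, -0.12]
    - [0, 0, -0.12]
    - [0, 0, -0.12]
  claw: [8, 8, 8, 8, 8, 8, 8, 8, 8, 8, 8, 8]

```text
time_s: 18.93
position: [0.3711, -0.2499, 0.1614]
tool_rot: [[0.001, 0.982, 0.191], [-0.011, 0.191, -0.981], [-1.0, -0.001, 0.011]]
ft_force: [-0.7, 0.1, 0.9]
grip_width: 0.0803
```

Run:
```python
from h import *
o=env.observe();print(o['position'],np.degrees(np.arctan2(o['tool_rot'][1,1],o['tool_rot'][0,1])),o['tool_rot'][:,0],o['q'].round())
b=shot("top","t17"); a=shot("side","s17")
cv2.imwrite("pics/t17c.png",cv2.resize(b[85:170,180:360],None,fx=4.4,fy=4.4,interpolation=cv2.INTER_CUBIC))
I=b.astype(int)
c=blob((I[...,2]-I[...,0]>14)&(I.max(2)>25),(248,128)); R=cv2.minAreaRect(ray("top",c[:,0],.034).astype(np.float32)); print("brush",R)
K=blob((I[...,2]-I[...,0]>12),(203,145)); R2=cv2.minAreaRect(ray("top",cv2.convexHull(K)[:,0],.005).astype(np.float32)); print("cork",R2)
r=blob(I.max(2)<32,(300,115)); s,d=circ("top",cv2.convexHull(r),.02); print("rec",s,d)
L=np.array(R2[0])-s; D=np.hypot(*L); L/=D; e=np.array(R[0])-s; print("D",D,"ang",np.degrees(np.arctan2(L[1],L[0])),"along",e@L,"want",D/2+.025,"off",e@[L[1],-L[0]])
```

```text
[ 0.37111391 -0.24991925  0.16142263] 11.02587600652432 [ 9.30750448e-04 -1.05885544e-02 -9.99943507e-01] [-49.  16.  97.  -0.  67. -60.]
brush ((0.5939201712608337, 0.030331715941429138), (0.096802718937397, 0.02907448448240757), 5.67308235168457)
cork ((0.5838956832885742, 0.14881601929664612), (0.0833781436085701, 0.08162893354892731), 6.696603298187256)
rec [ 0.61405271 -0.14288797] 0.17316338317537266
D 0.2932586962271185 ang 95.9024011429492 along 0.1743716759802552 want 0.17162934811355923 off -0.0022128979865745336
```

View pics/t17c.png

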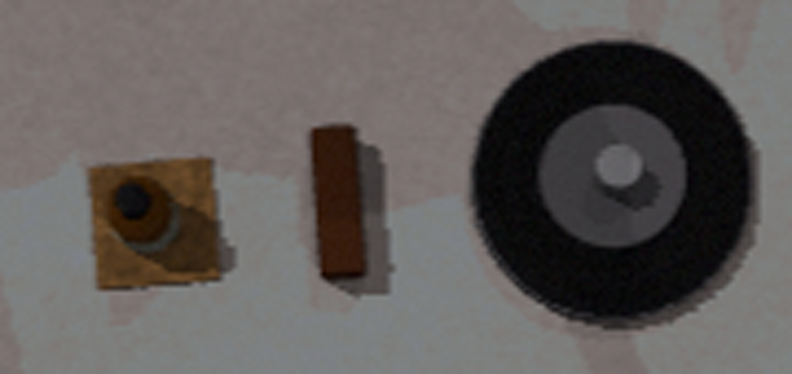

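View pics/s17.png

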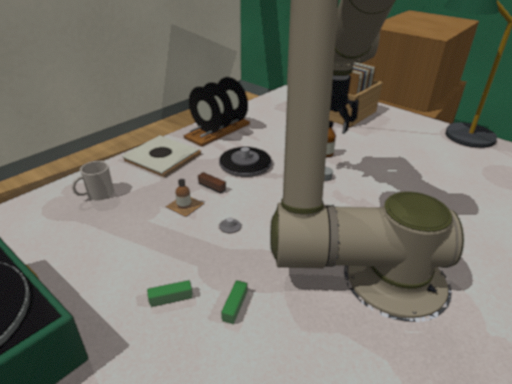

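Call:
play_rows:
  travel:
    - [0, 0, -2]
    - [0, -0.1, -3]
    - [0, 0, -3]
    - [0, 0, -2]
    - [0, 0, 0]
    - [0, 0, 0]
  rotation:
    - [0.011, 0, -0.07]
    - [0, 0, 0]
    - [0, 0, 0]
    - [0, 0, 0]
    - [0, 0, 0]
    - [0, 0, 0]
  claw: [8, 8, 8, 8, 8, 8]

```text
time_s: 19.53
position: [0.3735, -0.2493, 0.0594]
tool_rot: [[0.005, 0.988, 0.153], [-0.004, 0.153, -0.988], [-1.0, 0.005, 0.004]]
ft_force: [0.3, -0.0, -0.1]
grip_width: 0.0804
```

Run:
```python
from h import *
o=env.observe();print(o['position'],np.degrees(np.arctan2(o['tool_rot'][1,1],o['tool_rot'][0,1])),o['tool_rot'][:,0],o['q'].round())
b=shot("top","t18"); a=shot("side","s18")
cv2.imwrite("pics/s18c.png",np.hstack([cv2.resize(a[110:210,280:380],(400,400),interpolation=cv2.INTER_CUBIC),cv2.resize(b[165:265,310:410],(400,400),interpolation=cv2.INTER_CUBIC)]))
print(proj("top",[.3725,-.251,.028]),proj("side",[.3725,-.251,.028]),proj("side",o['position']))
```

```text
[ 0.3735243  -0.24932619  0.05935088] 8.803595230710231 [ 0.005255   -0.00362418 -0.99997962] [-49.  25. 104.   0.  51. -58.]
[357.07946622 213.40090278] [325.06685265 169.67652209] [325.65414053 161.27775954]
```

View pics/s18c.png

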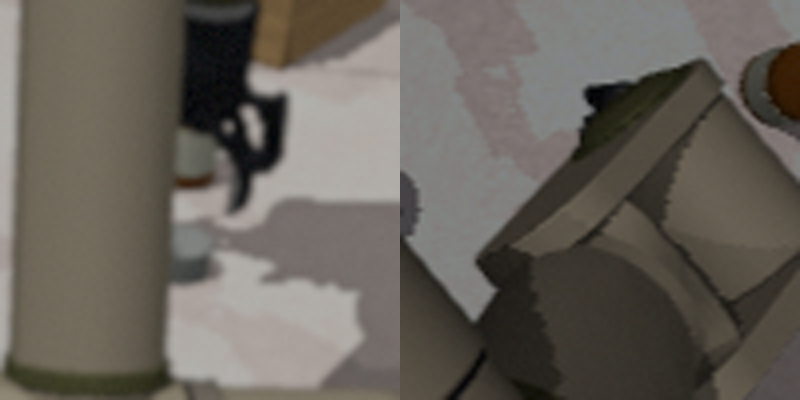

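Call:
play_rows:
  travel:
    - [-0.1, -0.2, -1]
    - [0, 0, -1.5]
    - [0, 0, -1.2]
    - [0, 0, -0.6]
    - [0, 0, 0]
    - [0, 0, 0]
  rotation:
    - [0.004, 0.005, -0.03]
    - [0, 0, 0]
    - [0, 0, 0]
    - [0, 0, 0]
    - [0, 0, 0]
    - [0, 0, 0]
  claw: [8, 8, 8, 8, 8, 8]

```text
time_s: 20.13
position: [0.3766, -0.2549, 0.0234]
tool_rot: [[0.012, 0.992, 0.128], [-0.013, 0.128, -0.992], [-1.0, 0.01, 0.015]]
ft_force: [-0.4, -0.3, -0.1]
grip_width: 0.0799
```

Call:
play_rows:
  travel:
    - [-0.4, 0.4, 0]
    - [0, 0, -0.6]
    - [0, 0, -0.6]
    - [0, 0, -0.5]
    - [0, 0, 0]
  rotation:
    - [0.013, 0.012, 0]
    - [0, 0, 0]
    - [0, 0, 0]
    - [0, 0, 0]
    - [0, 0, 0]
  claw: [8, 8, 8, 8, 8]

```text
time_s: 20.55
position: [0.3733, -0.2515, 0.0076]
tool_rot: [[0.002, 0.992, 0.129], [-0.003, 0.129, -0.992], [-1.0, 0.002, 0.004]]
ft_force: [-0.1, 0.8, -0.3]
grip_width: 0.0802
```

Call:
play_rows:
  travel:
    - [-0.1, 0, -0.4]
    - [0, 0, -0.2]
    - [0, 0, 0]
    - [0, 0, 0]
    - [0, 0, 0]
    - [0, 0, 0]
    - [0, 0, 0]
  rotation:
    - [0.003, 0.002, 0]
    - [0, 0, 0]
    - [0, 0, 0]
    - [0, 0, 0]
    - [0, 0, 0]
    - [0, 0, 0]
    - [0, 0, 0]
  claw: [8, 8, 6.5, 5.3, 4.4, 4.4, 4.4]

```text
time_s: 21.13
position: [0.3721, -0.2514, 0.0008]
tool_rot: [[-0.0, 0.992, 0.129], [0.001, 0.129, -0.992], [-1.0, -0.0, -0.001]]
ft_force: [-0.0, 0.4, -1.5]
grip_width: 0.0482
```

Run:
```python
from h import *
a=shot("side","s19")
cv2.imwrite("pics/s19c.png",cv2.resize(a[120:220,290:390],None,fx=6,fy=6,interpolation=cv2.INTER_CUBIC))
```

```text
(no output)
```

View pics/s19c.png

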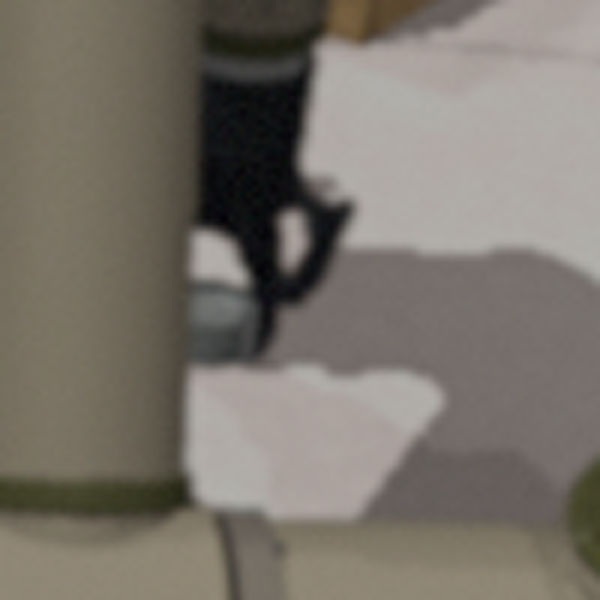

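Call:
play_rows:
  travel:
    - [0, 0, 1.5]
    - [0, 0, 3]
    - [0, 0, 3]
    - [0, 0, 3.5]
    - [0, 0, 3.5]
    - [0.7, 2, 1]
    - [1.4, 3.6, 0.3]
    - [1.4, 3.6, 0.3]
    - [1.4, 3.6, 0.3]
    - [1.4, 3.6, 0.3]
    - [1.4, 3.6, 0]
    - [1.4, 3.6, 0]
  rotation:
    - [0, 0, 0]
    - [0, 0, 0]
    - [0, 0, 0]
    - [0, 0, 0]
    - [0, 0, 0]
    - [0, 0, 0]
    - [0, 0, 0]
    - [0, 0, 0]
    - [0, 0, 0]
    - [0, 0, 0]
    - [0, 0, 0]
    - [0, 0, 0]
  claw: [4.4, 4.4, 4.4, 4.4, 4.4, 4.4, 4.4, 4.4, 4.4, 4.4, 4.4, 4.4]

```text
time_s: 22.18
position: [0.4626, -0.0099, 0.1771]
tool_rot: [[0.003, 0.993, 0.116], [-0.0, 0.116, -0.993], [-1.0, 0.003, 0.001]]
ft_force: [1.5, -0.4, -1.0]
grip_width: 0.0487
```

Call:
play_rows:
  travel:
    - [1.5, 3.6, 0]
    - [1.5, 3.6, 0]
    - [1.5, 3.6, 0]
    - [1.5, 3.6, 0]
    - [1.5, 3.6, 0]
    - [1.5, 3.6, 0]
    - [0.8, 1.8, 0]
    - [0, 0, 0]
    - [0, 0, 0]
  rotation:
    - [0, 0, 0]
    - [0, 0, 0]
    - [0, 0, 0]
    - [0, 0, 0]
    - [0, 0, 0]
    - [0, 0, 0]
    - [0, 0, 0]
    - [0, 0, 0]
    - [0, 0, 0]
  claw: [4.4, 4.4, 4.4, 4.4, 4.4, 4.4, 4.4, 4.4, 4.4]

```text
time_s: 22.93
position: [0.5619, 0.2456, 0.175]
tool_rot: [[0.001, 0.992, 0.125], [0.0, 0.125, -0.992], [-1.0, 0.001, -0.0]]
ft_force: [-0.6, 0.2, -0.5]
grip_width: 0.0484
```

Call:
play_rows:
  travel:
    - [0.8, 0.2, -1]
    - [0.2, 0.1, -3]
    - [0, 0, -3]
    - [0, 0, -3]
    - [0, 0, -2.5]
    - [0, 0, -0.8]
    - [0, 0, 0]
    - [0, 0, 0]
  rotation:
    - [0, 0, 0]
    - [0, 0, 0]
    - [0, 0, 0]
    - [0, 0, 0]
    - [0, 0, 0]
    - [0, 0, 0]
    - [0, 0, 0]
    - [0, 0, 0]
  claw: [4.4, 4.4, 4.4, 4.4, 4.4, 4.4, 4.4, 4.4]

```text
time_s: 23.6
position: [0.5731, 0.2409, 0.0355]
tool_rot: [[0.002, 0.993, 0.117], [-0.001, 0.117, -0.993], [-1.0, 0.002, 0.001]]
ft_force: [-0.6, -0.1, -0.5]
grip_width: 0.0483
```

Run:
```python
from h import *
o=env.observe(); T=o['position']; print(T,o['tool_rot'][:,0],o['grip_width'])
a=shot("side","s20")
cv2.imwrite("pics/s20c.png",cv2.resize(a[150:250,120:240],None,fx=6,fy=6,interpolation=cv2.INTER_CUBIC))
p=np.array([proj("side",[T[0]+.025*np.cos(x),T[1]+.025*np.sin(x),T[2]-.0008]) for x in np.linspace(0,6.28,90)])
print("pred base",(p.min(0)-[120,150])*6+3,(p.max(0)-[120,150])*6+3)
```

```text
[0.57310174 0.24085145 0.03549867] [ 2.46758182e-03 -6.34474265e-04 -9.99996754e-01] 0.048285828230245
pred base [192.20003973 336.39902442] [305.84200232 404.62417543]
```

View pics/s20c.png

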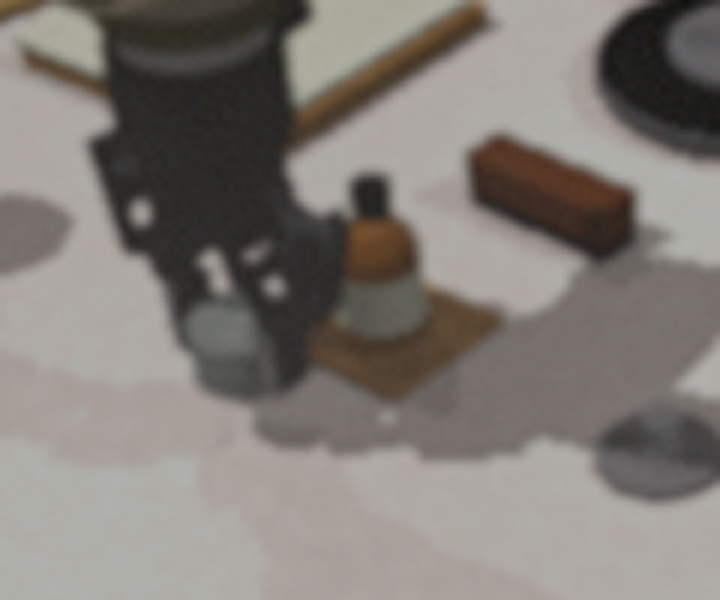

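Call:
play_rows:
  travel:
    - [0, 0.6, -0.6]
    - [0, 0.2, -1]
    - [0, 0, -0.9]
    - [0, 0, -0.4]
    - [0, 0, 0]
  rotation:
    - [0, 0.002, 0]
    - [0, 0, 0]
    - [0, 0, 0]
    - [0, 0, 0]
    - [0, 0, 0]
  claw: [4.4, 4.4, 4.4, 4.4, 4.4]

```text
time_s: 24.07
position: [0.5758, 0.2502, 0.009]
tool_rot: [[0.01, 0.993, 0.117], [0.002, 0.117, -0.993], [-1.0, 0.01, -0.0]]
ft_force: [0.1, -0.3, -0.6]
grip_width: 0.0482
```

Call:
play_rows:
  travel:
    - [-0.3, -0.2, -0.4]
    - [0, 0, -0.3]
    - [0, 0, -0.1]
    - [0, 0, 0]
  rotation:
    - [-0.002, 0.01, 0]
    - [0, 0, 0]
    - [0, 0, 0]
    - [0, 0, 0]
  claw: [4.4, 4.4, 4.4, 4.4]

```text
time_s: 24.4
position: [0.5727, 0.2482, 0.0007]
tool_rot: [[-0.0, 0.993, 0.117], [-0.001, 0.117, -0.993], [-1.0, -0.0, 0.0]]
ft_force: [-0.7, 0.4, 1.0]
grip_width: 0.0483
```

Call:
play_rows:
  travel:
    - [0, 0, 0]
    - [0, 0, 0]
    - [0, 0, 0]
    - [0, 0, 0]
    - [0, 0, 1.5]
    - [0, 0, 3]
    - [0, 0, 3]
    - [0, 0, 3]
    - [0, 0, 3]
    - [0, 0, 2]
    - [0, 0, 0]
    - [0, 0, 0]
  rotation:
    - [0, 0, 0]
    - [0, 0, 0]
    - [0, 0, 0]
    - [0, 0, 0]
    - [0, 0, 0]
    - [0, 0, 0]
    - [0, 0, 0]
    - [0, 0, 0]
    - [0, 0, 0]
    - [0, 0, 0]
    - [0, 0, 0]
    - [0, 0, 0]
  claw: [5.5, 6.5, 7, 7, 7, 7, 7, 7, 7, 7, 7, 7]

```text
time_s: 25.4
position: [0.571, 0.2475, 0.1628]
tool_rot: [[-0.001, 0.993, 0.117], [-0.001, 0.117, -0.993], [-1.0, -0.001, 0.001]]
ft_force: [0.1, 0.4, -0.6]
grip_width: 0.0699
```

Call:
play_rows:
  travel:
    - [-3, 0, 0]
    - [-4, 0, 0]
    - [-4, 0, 0]
    - [-4, 0, 0]
    - [-4, 0, 0]
    - [-3, 0, 0]
    - [0, 0, 0]
    - [0, 0, 0]
  rotation:
    - [0, 0, 0]
    - [0, 0, 0]
    - [0, 0, 0]
    - [0, 0, 0]
    - [0, 0, 0]
    - [0, 0, 0]
    - [0, 0, 0]
    - [0, 0, 0]
  claw: [7, 7, 7, 7, 7, 7, 7, 7]

```text
time_s: 26.07
position: [0.3378, 0.2439, 0.1532]
tool_rot: [[-0.014, 0.993, 0.115], [-0.005, 0.115, -0.993], [-1.0, -0.015, 0.004]]
ft_force: [-0.0, -0.1, -0.1]
grip_width: 0.07
```

Run:
```python
from h import *
o=env.observe();print(o['position'],o['time_s'])
b=shot("top","t21"); a=shot("side","s21")
cv2.imwrite("pics/f.png",np.vstack([cv2.resize(b[85:175,160:360],(667,300),interpolation=cv2.INTER_CUBIC),cv2.resize(a[130:220,110:310],(667,300),interpolation=cv2.INTER_CUBIC)]))
I=b.astype(int); yy,xx=np.mgrid[:384,:512]
c=blob((I[...,2]-I[...,0]>14)&(I.max(2)>25),(250,128)); R=cv2.minAreaRect(ray("top",c[:,0],.034).astype(np.float32)); print("brush",R)
K=blob((I[...,2]-I[...,0]>12),(203,145)); R2=cv2.minAreaRect(ray("top",cv2.convexHull(K)[:,0],.005).astype(np.float32)); print("cork",R2)
r=blob(I.max(2)<32,(300,115)); s,d=circ("top",cv2.convexHull(r),.02)
u=proj("top",[.5715,.2455,.028]); print("tin px",u)
v=I.mean(2); t=blob((v<100)&(I[...,0]-I[...,2]>-4)&(np.hypot(xx-u[0],yy-u[1])<14),tuple(map(float,u))); tc,td=circ("top",t,.028); print("tin",tc,td)
L=np.array(R2[0])-s; D=np.hypot(*L); L/=D; X=np.array([L[1],-L[0]])
for n,p in(("brush",R[0]),("tin",tc)): e=np.array(p)-s; print(n,"along",e@L,"off",e@X)
print("want brush",D/2+.025,"tin",D+.095,"ang",np.degrees(np.arctan2(L[1],L[0])))
```

```text
[0.33777978 0.24391231 0.15317949] 26.0667
brush ((0.5940718650817871, 0.03026377409696579), (0.09650877118110657, 0.029047410935163498), 6.135848045349121)
cork ((0.5831097364425659, 0.14857642352581024), (0.08200130611658096, 0.08133332431316376), 7.164213180541992)
tin px [178.58433739 137.13827297]
tin [0.57005422 0.24047917] 0.05006112889531055
brush along 0.17430545102521186 off -0.0015057785664161787
tin along 0.3858804353950575 off -0.003345672790869474
want brush 0.17155765777854745 tin 0.3881153155570949 ang 96.01968342060877
```

View pics/f.png

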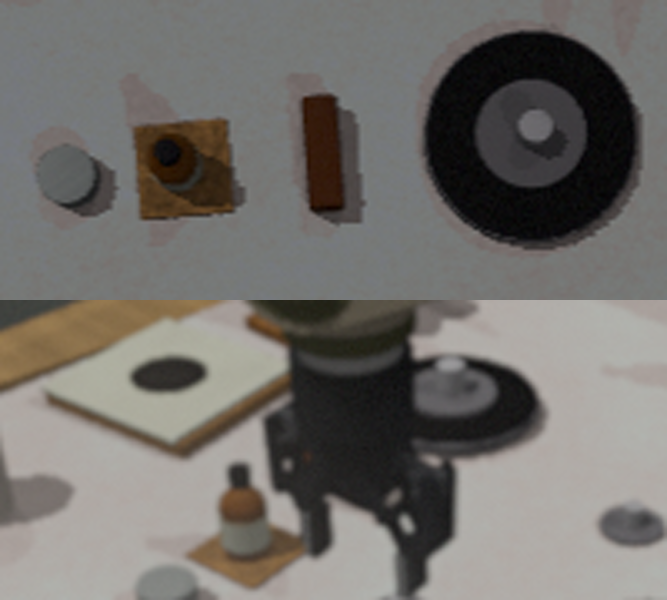

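Run:
```python
from h import *
a=cv2.imread("pics/top0.png").astype(int);b=cv2.imread("pics/t21.png").astype(int)
print(abs(a-b)[165:205,390:430].max(2).mean(), abs(a[175:195,400:425]-b[175:195,400:425]).max())
print(np.abs(env.observe()['qvel']).max()); env.close_job()
```

```text
5.4775 16
2.0679669037998747
the job is handed in; nothing more can be done
```

I did the four placings in the order asked and handed the job in at about 26 s of the 109 s allowed. The gripper was clear of everything at the end.

What the last pictures showed:

- **Protector:** it lies flat and centred on the record, and no part of the label shows.
- **Bottle:** it stands upright on the coaster, about 2 mm from the middle.
- **Brush:** it lies pad down, about 3 mm nearer the coaster than midway and 1.5 mm off the line. It is square across the line to within about 1°.
- **Tin:** it stands upright just past the coaster, with a gap of about 28 mm and about 3 mm off the line.
- **Tall bottle:** it is where it was; the picture around it is unchanged apart from slight brightness differences.

**Disagreement between the cameras:** the two cameras gave positions 3 to 5 mm apart, mostly sideways. The side camera matched the arm's own position better, so I relied on it for the targets. I measured the brush and tin against the stand and coaster in the top view. That view's shared offset mostly cancels there, but 1 to 3 mm of uncertainty remains. The wrist force I saw stayed within a few newtons.

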